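# Load the spice infusers with cassia bark

## Task

Two steel spice infusers lie in V cradles on the counter with their loading windows turned away; roll each one in its cradle, by its black knob, until its window faces straight up, and drop all the pieces of cassia bark lying between the cradles right down inside through the windows (none left perched on top), at least one piece in each infuser. Leave the infusers lying in their cradles with the windows up (do not lift them out), and leave the turquoise dish and the glass canister where they are.

Things in the scene. Friction and masses are not known exactly. Their poses are not given: they have to be found in the camera images.
- cradle_left: fixed wooden V cradle on the left (+y): base 130 x 86 mm, 90 degree V trough, 130 long, along its x axis, both ends open; upper edges 71 mm high, 33 to 38 mm to either side. Origin on the counter under the middle of the trough; an infuser's axis lies 80 mm above it, along x, knob on the -x side (to the robot)
- cradle_right: fixed wooden V cradle on the right (-y): base 130 x 86 mm, 90 degree V trough, 130 long, along its x axis, both ends open; upper edges 71 mm high, 33 to 38 mm to either side. Origin on the counter under the middle of the trough; an infuser's axis lies 80 mm above it, along x, knob on the -x side (to the robot)
- infuser_1: round steel spice infuser in the V of the left cradle (two alike belong there; one is present, the other absent). Origin on its axis at mid barrel; x along the axis from knob to far end; z radially out of the middle of the window. Barrel 100 mm long, outer radius 29, inner 26. Discs 60 mm across, 14 thick, close both ends and bear on the V. 0.4 kg. Stays at any roll it is left at (friction only)
- infuser_1_knob (a point): on the infuser's axis, 98 mm to its -x: the place to grip the plain round black knob, 24 mm diameter, from 74 to 120 mm off mid barrel, which overhangs the cradle and is clear all round. The infuser can be turned by it without limit, either way. 80 mm above the counter
- infuser_1_window (a point): middle of the loading window's mouth, 18 mm from the axis along the infuser's z, level with the window's lips. The window is cut out along all 100 mm of the barrel and 50 degrees to either side (about 40 mm wide across the axis)
- infuser_2: round steel spice infuser in the V of the left cradle (two alike belong there; one is present, the other absent). Origin on its axis at mid barrel; x along the axis from knob to far end; z radially out of the middle of the window. Barrel 100 mm long, outer radius 29, inner 26. Discs 60 mm across, 14 thick, close both ends and bear on the V. 0.4 kg. Stays at any roll it is left at (friction only)
- infuser_2_knob (a point): on the infuser's axis, 98 mm to its -x: the place to grip the plain round black knob, 24 mm diameter, from 74 to 120 mm off mid barrel, which overhangs the cradle and is clear all round. The infuser can be turned by it without limit, either way. 80 mm above the counter
- infuser_2_window (a point): middle of the loading window's mouth, 18 mm from the axis along the infuser's z, level with the window's lips. The window is cut out along all 100 mm of the barrel and 50 degrees to either side (about 40 mm wide across the axis)
- infuser_3: round steel spice infuser in the V of the right cradle (two alike belong there; one is present, the other absent). Origin on its axis at mid barrel; x along the axis from knob to far end; z radially out of the middle of the window. Barrel 100 mm long, outer radius 29, inner 26. Discs 60 mm across, 14 thick, close both ends and bear on the V. 0.4 kg. Stays at any roll it is left at (friction only)
- infuser_3_knob (a point): on the infuser's axis, 98 mm to its -x: the place to grip the plain round black knob, 24 mm diameter, from 74 to 120 mm off mid barrel, which overhangs the cradle and is clear all round. The infuser can be turned by it without limit, either way. 80 mm above the counter
- infuser_3_window (a point): middle of the loading window's mouth, 18 mm from the axis along the infuser's z, level with the window's lips. The window is cut out along all 100 mm of the barrel and 50 degrees to either side (about 40 mm wide across the axis)
- infuser_4: round steel spice infuser in the V of the right cradle (two alike belong there; one is present, the other absent). Origin on its axis at mid barrel; x along the axis from knob to far end; z radially out of the middle of the window. Barrel 100 mm long, outer radius 29, inner 26. Discs 60 mm across, 14 thick, close both ends and bear on the V. 0.4 kg. Stays at any roll it is left at (friction only)
- infuser_4_knob (a point): on the infuser's axis, 98 mm to its -x: the place to grip the plain round black knob, 24 mm diameter, from 74 to 120 mm off mid barrel, which overhangs the cradle and is clear all round. The infuser can be turned by it without limit, either way. 80 mm above the counter
- infuser_4_window (a point): middle of the loading window's mouth, 18 mm from the axis along the infuser's z, level with the window's lips. The window is cut out along all 100 mm of the barrel and 50 degrees to either side (about 40 mm wide across the axis)
- bark_1: piece of cassia bark (a rigid double roll): 44 mm long (x), 25 mm wide (y), 13 mm thick (z), 14 g, origin at its centre, starts lying flat on the counter between the cradles. Four to six pieces are present. All alike
- bark_2: piece of cassia bark (a rigid double roll): 44 mm long (x), 25 mm wide (y), 13 mm thick (z), 14 g, origin at its centre, starts lying flat on the counter between the cradles. Four to six pieces are present. All alike
- bark_3: piece of cassia bark (a rigid double roll): 44 mm long (x), 25 mm wide (y), 13 mm thick (z), 14 g, origin at its centre, starts lying flat on the counter between the cradles. Four to six pieces are present. All alike
- bark_4: piece of cassia bark (a rigid double roll): 44 mm long (x), 25 mm wide (y), 13 mm thick (z), 14 g, origin at its centre, starts lying flat on the counter between the cradles. Four to six pieces are present. All alike
- bark_5: piece of cassia bark (a rigid double roll): 44 mm long (x), 25 mm wide (y), 13 mm thick (z), 14 g, origin at its centre, starts lying flat on the counter between the cradles. Four to six pieces are present. All alike
- bark_6: piece of cassia bark (a rigid double roll): 44 mm long (x), 25 mm wide (y), 13 mm thick (z), 14 g, origin at its centre, starts lying flat on the counter between the cradles. Four to six pieces are present. All alike
- saffron_dish: bystander: turquoise ceramic dish, 90 mm across, 32 mm high, beyond the bark; origin under its centre
- canister: bystander: squat glass canister, sealed clip lid, 104 mm diameter, 105 mm high, beyond the left cradle; origin under its centre

How it is judged:
On the way:
1. both infusers lie in their cradles with the windows facing up (angle between each of infuser_1, infuser_2, infuser_3, infuser_4's own z axis and vertical below 0.25 rad and height (world z) of infuser_1 between 0.072 and 0.09 m and horizontal distance between each of infuser_1, infuser_2 and cradle_left below 0.03 m and angle between the x axis of each of infuser_1, infuser_2 and the x axis of cradle_left, either way round below 0.12 rad and height (world z) of infuser_2 between 0.072 and 0.09 m and height (world z) of infuser_3 between 0.072 and 0.09 m and horizontal distance between each of infuser_3, infuser_4 and cradle_right below 0.03 m and angle between the x axis of each of infuser_3, infuser_4 and the x axis of cradle_right, either way round below 0.12 rad and height (world z) of infuser_4 between 0.072 and 0.09 m), for 0.2 s.
At the end, for the whole second after the job is handed in: each infuser rests in its cradle (within 30 mm along it, axis along the V) with its window within 14 degrees of straight up; every piece of bark has its centre inside the barrel of an infuser, below the window's lips; each infuser holds at least one piece; all at rest (all of step 1 and linear speed of each of infuser_1, infuser_2, infuser_3, infuser_4 below 0.02 m/s and angular speed of each of infuser_1, infuser_2, infuser_3, infuser_4 below 0.15 rad/s and ((x of bark_1 in the frame of infuser_1 between -0.05 and 0.05 m and y of bark_1 in the frame of infuser_1 between -0.026 and 0.026 m and z of bark_1 in the frame of infuser_1 between -0.028 and 0.014 m) or (x of bark_1 in the frame of infuser_2 between -0.05 and 0.05 m and y of bark_1 in the frame of infuser_2 between -0.026 and 0.026 m and z of bark_1 in the frame of infuser_2 between -0.028 and 0.014 m) or (x of bark_1 in the frame of infuser_3 between -0.05 and 0.05 m and y of bark_1 in the frame of infuser_3 between -0.026 and 0.026 m and z of bark_1 in the frame of infuser_3 between -0.028 and 0.014 m) or (x of bark_1 in the frame of infuser_4 between -0.05 and 0.05 m and y of bark_1 in the frame of infuser_4 between -0.026 and 0.026 m and z of bark_1 in the frame of infuser_4 between -0.028 and 0.014 m)) and ((x of bark_2 in the frame of infuser_1 between -0.05 and 0.05 m and y of bark_2 in the frame of infuser_1 between -0.026 and 0.026 m and z of bark_2 in the frame of infuser_1 between -0.028 and 0.014 m) or (x of bark_2 in the frame of infuser_2 between -0.05 and 0.05 m and y of bark_2 in the frame of infuser_2 between -0.026 and 0.026 m and z of bark_2 in the frame of infuser_2 between -0.028 and 0.014 m) or (x of bark_2 in the frame of infuser_3 between -0.05 and 0.05 m and y of bark_2 in the frame of infuser_3 between -0.026 and 0.026 m and z of bark_2 in the frame of infuser_3 between -0.028 and 0.014 m) or (x of bark_2 in the frame of infuser_4 between -0.05 and 0.05 m and y of bark_2 in the frame of infuser_4 between -0.026 and 0.026 m and z of bark_2 in the frame of infuser_4 between -0.028 and 0.014 m)) and ((x of bark_3 in the frame of infuser_1 between -0.05 and 0.05 m and y of bark_3 in the frame of infuser_1 between -0.026 and 0.026 m and z of bark_3 in the frame of infuser_1 between -0.028 and 0.014 m) or (x of bark_3 in the frame of infuser_2 between -0.05 and 0.05 m and y of bark_3 in the frame of infuser_2 between -0.026 and 0.026 m and z of bark_3 in the frame of infuser_2 between -0.028 and 0.014 m) or (x of bark_3 in the frame of infuser_3 between -0.05 and 0.05 m and y of bark_3 in the frame of infuser_3 between -0.026 and 0.026 m and z of bark_3 in the frame of infuser_3 between -0.028 and 0.014 m) or (x of bark_3 in the frame of infuser_4 between -0.05 and 0.05 m and y of bark_3 in the frame of infuser_4 between -0.026 and 0.026 m and z of bark_3 in the frame of infuser_4 between -0.028 and 0.014 m)) and ((x of bark_4 in the frame of infuser_1 between -0.05 and 0.05 m and y of bark_4 in the frame of infuser_1 between -0.026 and 0.026 m and z of bark_4 in the frame of infuser_1 between -0.028 and 0.014 m) or (x of bark_4 in the frame of infuser_2 between -0.05 and 0.05 m and y of bark_4 in the frame of infuser_2 between -0.026 and 0.026 m and z of bark_4 in the frame of infuser_2 between -0.028 and 0.014 m) or (x of bark_4 in the frame of infuser_3 between -0.05 and 0.05 m and y of bark_4 in the frame of infuser_3 between -0.026 and 0.026 m and z of bark_4 in the frame of infuser_3 between -0.028 and 0.014 m) or (x of bark_4 in the frame of infuser_4 between -0.05 and 0.05 m and y of bark_4 in the frame of infuser_4 between -0.026 and 0.026 m and z of bark_4 in the frame of infuser_4 between -0.028 and 0.014 m)) and ((x of bark_5 in the frame of infuser_1 between -0.05 and 0.05 m and y of bark_5 in the frame of infuser_1 between -0.026 and 0.026 m and z of bark_5 in the frame of infuser_1 between -0.028 and 0.014 m) or (x of bark_5 in the frame of infuser_2 between -0.05 and 0.05 m and y of bark_5 in the frame of infuser_2 between -0.026 and 0.026 m and z of bark_5 in the frame of infuser_2 between -0.028 and 0.014 m) or (x of bark_5 in the frame of infuser_3 between -0.05 and 0.05 m and y of bark_5 in the frame of infuser_3 between -0.026 and 0.026 m and z of bark_5 in the frame of infuser_3 between -0.028 and 0.014 m) or (x of bark_5 in the frame of infuser_4 between -0.05 and 0.05 m and y of bark_5 in the frame of infuser_4 between -0.026 and 0.026 m and z of bark_5 in the frame of infuser_4 between -0.028 and 0.014 m)) and ((x of bark_6 in the frame of infuser_1 between -0.05 and 0.05 m and y of bark_6 in the frame of infuser_1 between -0.026 and 0.026 m and z of bark_6 in the frame of infuser_1 between -0.028 and 0.014 m) or (x of bark_6 in the frame of infuser_2 between -0.05 and 0.05 m and y of bark_6 in the frame of infuser_2 between -0.026 and 0.026 m and z of bark_6 in the frame of infuser_2 between -0.028 and 0.014 m) or (x of bark_6 in the frame of infuser_3 between -0.05 and 0.05 m and y of bark_6 in the frame of infuser_3 between -0.026 and 0.026 m and z of bark_6 in the frame of infuser_3 between -0.028 and 0.014 m) or (x of bark_6 in the frame of infuser_4 between -0.05 and 0.05 m and y of bark_6 in the frame of infuser_4 between -0.026 and 0.026 m and z of bark_6 in the frame of infuser_4 between -0.028 and 0.014 m)) and ((x of bark_1 in the frame of infuser_1 between -0.05 and 0.05 m and y of bark_1 in the frame of infuser_1 between -0.026 and 0.026 m and z of bark_1 in the frame of infuser_1 between -0.028 and 0.014 m) or (x of bark_2 in the frame of infuser_1 between -0.05 and 0.05 m and y of bark_2 in the frame of infuser_1 between -0.026 and 0.026 m and z of bark_2 in the frame of infuser_1 between -0.028 and 0.014 m) or (x of bark_3 in the frame of infuser_1 between -0.05 and 0.05 m and y of bark_3 in the frame of infuser_1 between -0.026 and 0.026 m and z of bark_3 in the frame of infuser_1 between -0.028 and 0.014 m) or (x of bark_4 in the frame of infuser_1 between -0.05 and 0.05 m and y of bark_4 in the frame of infuser_1 between -0.026 and 0.026 m and z of bark_4 in the frame of infuser_1 between -0.028 and 0.014 m) or (x of bark_5 in the frame of infuser_1 between -0.05 and 0.05 m and y of bark_5 in the frame of infuser_1 between -0.026 and 0.026 m and z of bark_5 in the frame of infuser_1 between -0.028 and 0.014 m) or (x of bark_6 in the frame of infuser_1 between -0.05 and 0.05 m and y of bark_6 in the frame of infuser_1 between -0.026 and 0.026 m and z of bark_6 in the frame of infuser_1 between -0.028 and 0.014 m)) and ((x of bark_1 in the frame of infuser_2 between -0.05 and 0.05 m and y of bark_1 in the frame of infuser_2 between -0.026 and 0.026 m and z of bark_1 in the frame of infuser_2 between -0.028 and 0.014 m) or (x of bark_2 in the frame of infuser_2 between -0.05 and 0.05 m and y of bark_2 in the frame of infuser_2 between -0.026 and 0.026 m and z of bark_2 in the frame of infuser_2 between -0.028 and 0.014 m) or (x of bark_3 in the frame of infuser_2 between -0.05 and 0.05 m and y of bark_3 in the frame of infuser_2 between -0.026 and 0.026 m and z of bark_3 in the frame of infuser_2 between -0.028 and 0.014 m) or (x of bark_4 in the frame of infuser_2 between -0.05 and 0.05 m and y of bark_4 in the frame of infuser_2 between -0.026 and 0.026 m and z of bark_4 in the frame of infuser_2 between -0.028 and 0.014 m) or (x of bark_5 in the frame of infuser_2 between -0.05 and 0.05 m and y of bark_5 in the frame of infuser_2 between -0.026 and 0.026 m and z of bark_5 in the frame of infuser_2 between -0.028 and 0.014 m) or (x of bark_6 in the frame of infuser_2 between -0.05 and 0.05 m and y of bark_6 in the frame of infuser_2 between -0.026 and 0.026 m and z of bark_6 in the frame of infuser_2 between -0.028 and 0.014 m)) and ((x of bark_1 in the frame of infuser_3 between -0.05 and 0.05 m and y of bark_1 in the frame of infuser_3 between -0.026 and 0.026 m and z of bark_1 in the frame of infuser_3 between -0.028 and 0.014 m) or (x of bark_2 in the frame of infuser_3 between -0.05 and 0.05 m and y of bark_2 in the frame of infuser_3 between -0.026 and 0.026 m and z of bark_2 in the frame of infuser_3 between -0.028 and 0.014 m) or (x of bark_3 in the frame of infuser_3 between -0.05 and 0.05 m and y of bark_3 in the frame of infuser_3 between -0.026 and 0.026 m and z of bark_3 in the frame of infuser_3 between -0.028 and 0.014 m) or (x of bark_4 in the frame of infuser_3 between -0.05 and 0.05 m and y of bark_4 in the frame of infuser_3 between -0.026 and 0.026 m and z of bark_4 in the frame of infuser_3 between -0.028 and 0.014 m) or (x of bark_5 in the frame of infuser_3 between -0.05 and 0.05 m and y of bark_5 in the frame of infuser_3 between -0.026 and 0.026 m and z of bark_5 in the frame of infuser_3 between -0.028 and 0.014 m) or (x of bark_6 in the frame of infuser_3 between -0.05 and 0.05 m and y of bark_6 in the frame of infuser_3 between -0.026 and 0.026 m and z of bark_6 in the frame of infuser_3 between -0.028 and 0.014 m)) and ((x of bark_1 in the frame of infuser_4 between -0.05 and 0.05 m and y of bark_1 in the frame of infuser_4 between -0.026 and 0.026 m and z of bark_1 in the frame of infuser_4 between -0.028 and 0.014 m) or (x of bark_2 in the frame of infuser_4 between -0.05 and 0.05 m and y of bark_2 in the frame of infuser_4 between -0.026 and 0.026 m and z of bark_2 in the frame of infuser_4 between -0.028 and 0.014 m) or (x of bark_3 in the frame of infuser_4 between -0.05 and 0.05 m and y of bark_3 in the frame of infuser_4 between -0.026 and 0.026 m and z of bark_3 in the frame of infuser_4 between -0.028 and 0.014 m) or (x of bark_4 in the frame of infuser_4 between -0.05 and 0.05 m and y of bark_4 in the frame of infuser_4 between -0.026 and 0.026 m and z of bark_4 in the frame of infuser_4 between -0.028 and 0.014 m) or (x of bark_5 in the frame of infuser_4 between -0.05 and 0.05 m and y of bark_5 in the frame of infuser_4 between -0.026 and 0.026 m and z of bark_5 in the frame of infuser_4 between -0.028 and 0.014 m) or (x of bark_6 in the frame of infuser_4 between -0.05 and 0.05 m and y of bark_6 in the frame of infuser_4 between -0.026 and 0.026 m and z of bark_6 in the frame of infuser_4 between -0.028 and 0.014 m)) and linear speed of each of bark_1, bark_2, bark_3, bark_4, bark_5, bark_6 below 0.03 m/s); the robot touches nothing.
It fails at once if the saffron_dish is moved more than 40 mm (distance of saffron_dish from where it was at the start of the episode above 0.04 m).
It fails at once if the canister is moved more than 40 mm (distance of canister from where it was at the start of the episode above 0.04 m).
It fails at once if an infuser is lifted out of its cradle (more than 35 mm) (height (world z) of any of infuser_1, infuser_2, infuser_3, infuser_4 above 0.115 m).
Of infuser_1, infuser_2 only 1 to 1 are there at a start; the rules pass over those that are not, and their reading is None.
Of infuser_3, infuser_4 only 1 to 1 are there at a start; the rules pass over those that are not, and their reading is None.
Of bark_1, bark_2, bark_3, bark_4, bark_5, bark_6 only 4 to 6 are there at a start; the rules pass over those that are not, and their reading is None.
At some moment in a run one of bark_1, bark_2, bark_3, bark_4, bark_5, bark_6 may be knocked a few centimetres aside while the robot is not near it.
Once in a run the grip may slacken for a moment while it holds something.
It also fails if it takes over 208 s, if anything falls off the work surface, if the arm or the gripper's body presses on something with over 40 N, if the wrist force passes 120 N, or if a joint passes its speed limit or range.

## Robot

A 6-joint arm with a two-finger parallel gripper is mounted at the origin on the work surface. World frame = base frame: x ahead of the robot, y to its left, z up, the work surface at z = 0. Lengths are in m, angles in rad, forces in N, time in s.
With the tool pointing down it reaches from about 0.35 to 0.775 m from the base axis. Payload 5.5 kg.
Tool frame: the origin (TCP) lies on the centre line of the jaws, within the pads' length; the fingertips stand 11 mm ahead of it and the grasp point (between the pads) lies 8 mm behind it (env.tip_extent is the distance from the TCP to the fingertips, in m); z points along the fingers, y is the line along which they close (so a half turn about z gives the same grasp; the last joint's range is limited). The gripper opens to 85 mm and grips with 20 to 120 N. Pads are 22 mm wide; open, the fingers measure 114 mm over their backs; the gripper's body (76 mm by 85 mm) begins 54 mm behind the grasp point. The pads swing forward as they close: fully open they stand 13 mm farther back than shut.
Start: joints at [-1.341, 0.313, 0.046, 1.304, 0, 1.431], TCP at [0.208, -0.536, 0.242] pointing down, gripper open.
Joint ranges: [-2.76, 2.76], [-0.86, 1.69], [-1.03, 1.26], [-2.2, 2.34], [-1.47, 1.5], [-3.14, 3.14]. Speed limits (rad/s): [2.57, 2.57, 3.14, 3.14, 3.14, 3.14].

## Interface

Orientations are given as a unit quaternion [w, x, y, z].
In Python, from workcell import env gives the robot as it stands.
- The arm moves only by the shell command python3 -m jog 'ROWS' [FORCE]. ROWS is JSON, a list of rows, each a list of 5 numbers: the gripper's target within -1 to 1 (shut at 1, half-way at 0, fully open at -1), then the shift along the tool's x, y, z in m, then the turn about the tool's z in degrees. In form: [[fingers, tx, ty, tz, turn], ...]. A call has 1 to 5 rows; each row shifts and turns the commanded pose from where the row before left it, along the tool's axes as they then stand; what a row does not reach is not made up. A row lasts 1/12 s, in which the tool goes at most 41.7 mm and 7.16 degrees, less where a joint would pass 70% of its speed; a pose out of reach is approached as far as the arm can. A call is refused whole if a number of a shift passes 0.0417 or a number of a turn 7.16, either way. A call with a gripper value outside its range is refused whole. The fingers move at their own pace and stop on an object; FORCE is the grip in N (left out, the last holds). Time passes only in rows, so rows that do not move let the fingers close. It gives the time, the measured TCP pose, the force, the opening and the grip force at its end, in the units of the state.
- env.get_state(): the state, without advancing time (a new reading comes with each control period).
- env.read_camera(name): name is "scene" or "side" or "wrist"; returns a dict with "img" (400x640x3 uint8, red, green, blue), "fov_y" (degrees; the focal length in pixels is half the picture's height over the tangent of half this angle, whatever the lens; pixels are square), "cx", "cy" (the principal point, pixels), "D" ([k1, k2, p1, p2, k3] as OpenCV has them; the pictures are not rectified), "T" (4x4, takes a point from camera to world coordinates). Camera axes: x right, y up, looking along -z (the intrinsics and any distortion apply to the point x, -y, -z); pixel columns grow to the right and rows downward; lengths in m; the calibration is good to about 2 mm. A picture is of the moment at which its call begins. There is no depth.
- env.hand_in(): hands the job in; it is judged then, once.
The state is a dict: "clock": time; "joint_pos": joint angles; "qvel": joint speeds; "tau": joint torques, N m; "tcp_pos": TCP position; "orientation": TCP orientation; "wrist_force": force on the tool from outside, world axes, zero at the start; "ft_torque": the same for the moment, N m; "finger_gap": finger opening in m; "grip_force": force on a finger pad.
Only numpy, scipy, OpenCV 4.12 (cv2) and the standard library are available. Lean on these libraries where they do the work, as an engineer would, in place of code of your own. Each camera call takes 0.05 s, during which the arm holds its last target. There are 200 camera calls.

## Working session

There is one attempt and no reset: what is moved stays moved. The work goes in short steps, Python scripts to look and compute and a shell command to move; the robot and the scene stay as the last step left them, time stands still between calls to the robot, and variables do not carry over. Pictures are saved under pics/ and viewed, at most 14 in all, crops included, and the job is handed in when it is done.

```bash
ls; mkdir -p pics
python3 - <<'E'
from workcell import env
import cv2
s=env.get_state();print({k:(v.tolist() if hasattr(v,'tolist') else v) for k,v in s.items()}, env.tip_extent)
for n in("scene","side"):
    c=env.read_camera(n);print(n,c['fov_y'],c['cx'],c['cy'],c['D'],c['T'])
    cv2.imwrite(f'pics/{n}0.png',c['img'][:,:,::-1])
E
```

```text
pics
{'clock': 0.0, 'joint_pos': [-1.3405737940337097, 0.31398460760597413, 0.04499119226365307, 1.3036128107239002, -2.9166886956389677e-05, 1.4311678488711754], 'qvel': [0.0018248697653077785, -0.000898379557144583, 0.0014574922738495246, -0.00044515629877619914, -0.00105952133916939, -0.0003727779722135962], 'tau': [0.0002814252093230607, -48.062649965286255, 29.853200912475586, 0.019365907064639032, 7.261730161189917e-05, -3.900547085322614e-06], 'tcp_pos': [0.20770342881882362, -0.5356479111814152, 0.24142284198411912], 'orientation': [-0.0009033609132232211, 0.9829495459202453, 0.1838732471810075, -5.554598518700454e-05], 'wrist_force': [-0.42299091138393996, 0.3554032852820094, -0.3382264756640067], 'ft_torque': [-0.04713722080602959, -0.022695019386985017, 0.009594732587909108], 'grip_force': 0.0, 'finger_gap': 0.08533534246256418} 0.011
scene 57.62504041234902 321.9783132820903 201.33939625524314 [-0.03695759  0.          0.          0.          0.        ] [[-0.88699336 -0.32941683  0.32361603  0.83995129]
 [ 0.46149978 -0.65686319  0.59627905  0.43956249]
 [ 0.01614711  0.67824428  0.73465908  0.62034907]
 [ 0.          0.          0.          1.        ]]
side 46.01728791789346 315.2714857739059 199.0497331912948 [-0.07291493  0.          0.          0.          0.        ] [[ 0.94457729  0.24423718 -0.21936714  0.41806743]
 [-0.32824272  0.69140489 -0.64359614 -0.57659155]
 [-0.00551859  0.67993197  0.73325443  0.74407414]
 [ 0.          0.          0.          1.        ]]
```

View pics/scene0.png

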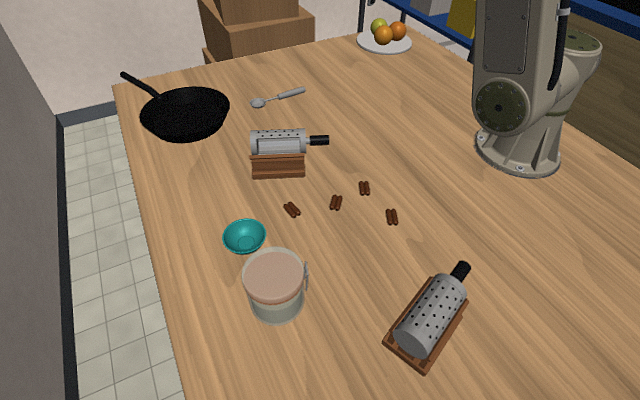

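View pics/side0.png

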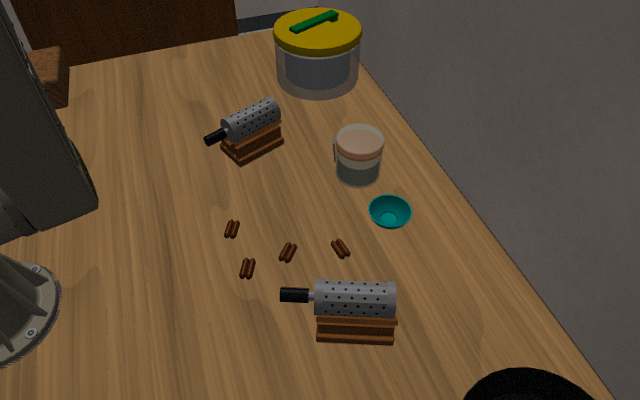

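The scene picture shows 4 barks at about (292,210), (336,203), (364,188) and (392,217). The right infuser's window, near (282,143), faces the +y side. The left infuser, near (432,310), shows only perforations in both views. Next I'll measure positions.

```bash
cat > h.py <<'E'
from workcell import env
import cv2, numpy as np
def K(c):
    f=200/np.tan(np.radians(c['fov_y'])/2); return np.array([[f,0,c['cx']],[0,f,c['cy']],[0,0,1.]])
F=np.diag([1,-1,-1.])
def ray(c,uv):
    p=cv2.undistortPoints(np.array([[uv]],float),K(c),np.array(c['D']))[0,0]
    d=c['T'][:3,:3]@F@np.array([p[0],p[1],1]); return c['T'][:3,3],d/np.linalg.norm(d)
def onz(c,uv,z):
    o,d=ray(c,uv); return o+d*(z-o[2])/d[2]
def tri(c1,u1,c2,u2):
    o1,d1=ray(c1,u1);o2,d2=ray(c2,u2)
    A=np.stack([d1,-d2],1);t=np.linalg.lstsq(A,o2-o1,rcond=None)[0]
    a,b=o1+d1*t[0],o2+d2*t[1]; return (a+b)/2,np.linalg.norm(a-b)
def proj(c,P):
    P=np.atleast_2d(P);R=c['T'][:3,:3]@F; t=-R.T@c['T'][:3,3]
    return cv2.projectPoints(P.astype(float),cv2.Rodrigues(R.T)[0],t,K(c),np.array(c['D']))[0][:,0]
def barks(c,z=0.0065,amin=25,amax=4000):
    "brown blobs -> (uv, xyz, long axis angle world deg, area)"
    hsv=cv2.cvtColor(c['img'],cv2.COLOR_RGB2HSV)
    m=((hsv[...,2]<110)&(hsv[...,1]>110)&((hsv[...,0]<14)|(hsv[...,0]>172))).astype(np.uint8)
    m=cv2.morphologyEx(m,cv2.MORPH_CLOSE,np.ones((3,3)))
    n,l,st,ce=cv2.connectedComponentsWithStats(m); out=[]
    for i in range(1,n):
        if amin<st[i,4]<amax:
            ys,xs=np.where(l==i)
            W=np.array([onz(c,(x,y),z)[:2] for x,y in zip(xs,ys)])
            r=cv2.minAreaRect((W*1000).astype(np.float32)); (cx,cy),(w,h),a=r
            if w<h: a+=90
            out.append((ce[i].round(0),np.array([cx,cy]).round(0),sorted([round(w),round(h)]),round((a+90)%180-90),st[i,4]))
    return out
E
python3 - <<'E'
from h import *
S=env.read_camera('scene');D=env.read_camera('side')
for c in(S,D):
    for b in barks(c):
        if -0.4*1000<b[1][1]<400 and 300<b[1][0]<900: print(b)
    print()
for n,a,b in [('Lknobtip',(464,267),(208,139)),('Lfar',(414,345),(277,112)),('Rknobtip',(327,140),(282,295)),('Rfar',(251,144),(396,299)),('dish',(244,237),(390,212))]: print(n,tri(S,a,D,b))
for n,c in(('scene',S),('side',D)):
  a=c['img'];
  if n=='scene': p=[a[235:385,370:490],a[110:190,230:340]]
  else: p=[a[85:175,190:300],a[265:350,270:410]]
  p=[cv2.resize(q,(400,300),interpolation=cv2.INTER_CUBIC) for q in p]
  o=np.hstack(p) if n=='scene' else np.vstack([o,np.hstack(p)])
cv2.imwrite('pics/crops.png',o[:,:,::-1])
E
```

```text
(array([278., 167.]), array([ 617., -214.]), [79, 137], -22, np.int32(987))
(array([364., 188.]), array([459., -54.]), [24, 44], 64, np.int32(133))
(array([336., 202.]), array([542., -43.]), [23, 42], 50, np.int32(136))
(array([292., 209.]), array([642., -68.]), [24, 45], -82, np.int32(157))
(array([391., 216.]), array([452.,  51.]), [23, 44], 61, np.int32(153))
(array([413., 338.]), array([537., 282.]), [87, 173], 22, np.int32(842))

(array([253., 144.]), array([562., 295.]), [136, 162], 1, np.int32(1386))
(array([358., 154.]), array([784., 179.]), [56, 110], -25, np.int32(273))
(array([231., 229.]), array([451.,  50.]), [24, 46], 62, np.int32(189))
(array([340., 248.]), array([641., -69.]), [23, 45], -84, np.int32(202))
(array([287., 252.]), array([542., -43.]), [24, 45], 50, np.int32(215))
(array([247., 268.]), array([459., -55.]), [24, 44], 66, np.int32(239))
(array([356., 329.]), array([ 606., -240.]), [54, 140], -21, np.int32(2050))

Lknobtip (array([0.45311522, 0.25276295, 0.08192686]), np.float64(0.0007991312727328063))
Lfar (array([0.61906869, 0.31712675, 0.07047801]), np.float64(0.018696782507387072))
Rknobtip (array([ 0.49663648, -0.17462097,  0.07704894]), np.float64(0.0003677289053614779))
Rfar (array([ 0.66704275, -0.24262962,  0.07676732]), np.float64(0.003073113943986016))
dish (array([ 0.76535576, -0.0285631 ,  0.02324756]), np.float64(0.00014355879045310958))
```

View pics/crops.png

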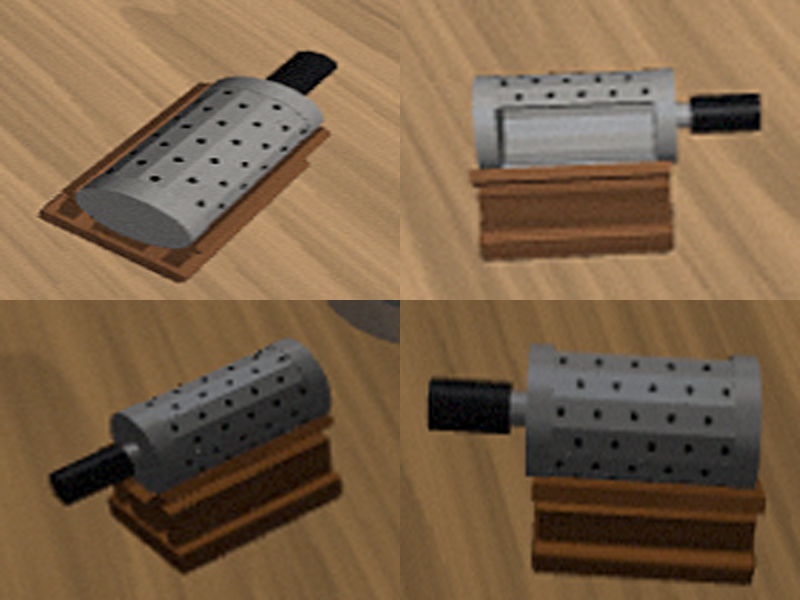

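```bash
R='[-1,0.034,-0.0186,0,0]'
python3 -m jog '[[-1,0.034,-0.0186,0,0],[-1,0.034,-0.0186,0,0],[-1,0.034,-0.0186,0,0],[-1,0.034,-0.0186,0,0]]' >/dev/null
python3 -m jog '[[-1,0.034,-0.0186,0,0],[-1,0.034,-0.0186,0,0],[-1,0.034,-0.0186,0,0],[-1,0.034,-0.0186,0,0]]' >/dev/null
python3 -m jog '[[-1,0.034,-0.0186,0,0],[-1,0.034,-0.0186,0,0],[-1,0.034,-0.0186,0,0],[-1,0.034,-0.0186,0,0]]'
python3 -m jog '[[-1,0,0,0,7.15],[-1,0,0,0,7.15],[-1,0,0,0,7.15],[-1,0,0,0,7.15],[-1,0,0,0,7.15]]' >/dev/null
python3 -m jog '[[-1,0,0,0,7.15],[-1,0,0,0,0],[-1,0,0,0,0]]'
python3 - <<'E'
from h import *
c=env.read_camera('wrist');print(c['fov_y'],c['T'].round(3).tolist())
cv2.imwrite('pics/w1.png',c['img'][:,:,::-1]); print(proj(c,[[.4966,-.1746,.08],[.608,-.219,.08],[.667,-.2426,.08]]))
E
```

```text
clock: 1.2
tcp_pos: [0.5085, -0.1788, 0.2423]
orientation: [0.0, 0.983, 0.184, 0.0]
wrist_force: [0.7, -1.1, -0.3]
finger_gap: 0.0851
grip_force: 0.0
clock: 1.87
tcp_pos: [0.5075, -0.1805, 0.2421]
orientation: [-0.0, 0.982, -0.187, -0.0]
wrist_force: [-0.7, -0.4, 1.1]
finger_gap: 0.0853
grip_force: 0.0
58.20174765357654 [[-0.367, 0.898, 0.242, 0.569], [-0.93, -0.354, -0.096, -0.204], [-0.0, -0.261, 0.965, 0.374], [0.0, 0.0, 0.0, 1.0]]
[[314.28840131 196.46559438]
 [314.77206204  46.00877277]
 [315.18136561 -43.46932337]]
```

View pics/w1.png

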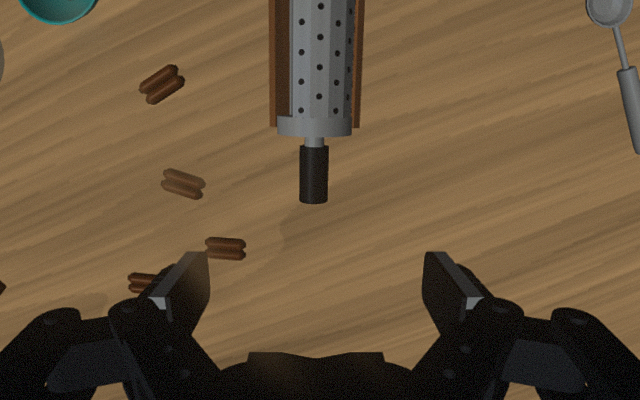

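The knob tip is at (314,203), against a predicted (314,196), so it is aligned with the tool. I'll go down over the knob half open and rub its +y' side upward with one pad.

```bash
python3 -m jog '[[0,0.010,-0.0014,0,0],[0,0,0,0.035,0],[0,0,0,0.035,0],[0,0,0,0.035,0],[0,0,0,0,0]]' >/dev/null
python3 -m jog '[[0,0,0,0.035,0],[0,0,0,0.032,0],[0,0,0,0,0],[0,0,0,0,0]]' 20
python3 -m jog '[[0,0,0.004,0,0],[0,0,0.003,0,0],[0,0,0,0,0]]'
python3 -m jog '[[0,0,0.001,0,0],[0,0,0.001,0,0],[0,0,0,0,0]]'
python3 -m jog '[[0,0,0.001,0,0],[0,0,0.001,0,0],[0,0,0,0,0]]'
python3 - <<'E'
from h import *
for n in('scene','side','wrist'):
    c=env.read_camera(n)
    if n=='wrist': W=c['img']
    if n=='scene': A=c['img'][100:190,220:340]
    if n=='side': B=c['img'][255:345,270:390]
o=np.hstack([cv2.resize(W,(400,300)),np.vstack([cv2.resize(q,(400,300)) for q in (A,)])])
cv2.imwrite('pics/r1.png',o[:,:,::-1])
E
```

```text
clock: 2.67
tcp_pos: [0.5166, -0.1827, 0.0706]
orientation: [-0.0, 0.982, -0.188, -0.001]
wrist_force: [0.5, 0.1, 0.5]
finger_gap: 0.0429
grip_force: 0.0
clock: 2.92
tcp_pos: [0.5163, -0.191, 0.0728]
orientation: [0.001, 0.982, -0.188, 0.002]
wrist_force: [0.0, 0.0, -0.3]
finger_gap: 0.0425
grip_force: 0.0
clock: 3.17
tcp_pos: [0.5146, -0.1916, 0.0711]
orientation: [-0.0, 0.982, -0.188, 0.001]
wrist_force: [-0.1, 0.7, 0.4]
finger_gap: 0.0426
grip_force: 0.4
clock: 3.42
tcp_pos: [0.514, -0.1919, 0.0706]
orientation: [-0.002, 0.982, -0.188, 0.001]
wrist_force: [3.5, 6.4, 2.9]
finger_gap: 0.043
grip_force: 3.2
```

View pics/r1.png

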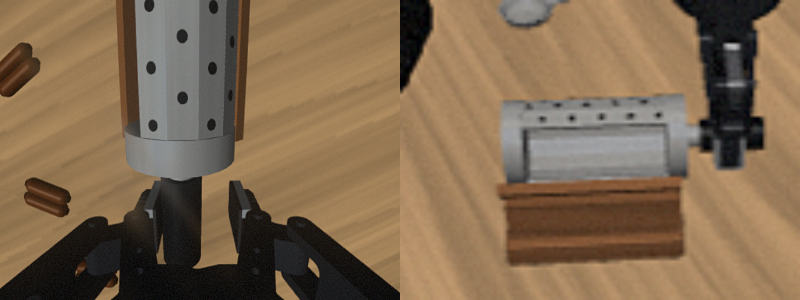

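The left-hand (+y') pad now touches the knob at about 7 N. I'll rub upward.

```bash
python3 -m jog '[[0,0,0,-0.002,0],[0,0,0,-0.002,0],[0,0,0,-0.002,0],[0,0,0,0,0]]'
python3 -m jog '[[0,0,0,-0.002,0],[0,0,0,-0.002,0],[0,0,0,-0.002,0],[0,0,0,0,0]]'
python3 - <<'E'
from h import *
for n in('scene','wrist'):
    c=env.read_camera(n)
    if n=='wrist': W=c['img']
    if n=='scene': A=c['img'][100:190,220:340]
o=np.hstack([cv2.resize(W,(400,300)),cv2.resize(A,(400,300))])
cv2.imwrite('pics/r2.png',o[:,:,::-1])
E
```

```text
clock: 3.9
tcp_pos: [0.5129, -0.193, 0.0763]
orientation: [-0.0, 0.982, -0.188, -0.0]
wrist_force: [1.7, 3.1, 0.6]
finger_gap: 0.0427
grip_force: 1.1
clock: 4.23
tcp_pos: [0.5133, -0.1933, 0.0826]
orientation: [0.0, 0.982, -0.188, 0.0]
wrist_force: [0.4, 1.4, 0.4]
finger_gap: 0.0422
grip_force: 0.9
```

View pics/r2.png

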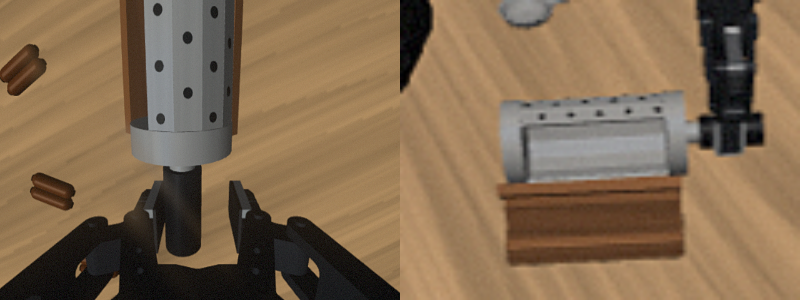

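It rolled a little, the right way: the left edge of the perforations moved from 138 to 147 px. I'll make longer strokes with more pressure.

```bash
python3 -m jog '[[0,0,-0.004,0,0],[0,0,0,0.012,0],[0,0,0,0.008,0],[0,0,0,0,0]]' >/dev/null
python3 -m jog '[[0,0,0.004,0,0],[0,0,0.002,0,0],[0,0,0.001,0,0],[0,0,0,0,0]]'
python3 -m jog '[[0,0,0,-0.003,0],[0,0,0.0005,-0.003,0],[0,0,0,-0.003,0],[0,0,0.0005,-0.003,0]]'
python3 -m jog '[[0,0,0,-0.003,0],[0,0,0.0005,-0.003,0],[0,0,0,-0.003,0],[0,0,0,0,0]]'
python3 - <<'E'
from h import *
for n in('scene','wrist'):
    c=env.read_camera(n)
    if n=='wrist': W=c['img']
    if n=='scene': A=c['img'][100:190,220:340]
o=np.hstack([cv2.resize(W,(400,300)),cv2.resize(A,(400,300))])
cv2.imwrite('pics/r3.png',o[:,:,::-1])
E
```

```text
clock: 5.0
tcp_pos: [0.5115, -0.1929, 0.0625]
orientation: [-0.003, 0.982, -0.187, -0.001]
wrist_force: [-2.0, 11.9, 4.7]
finger_gap: 0.0426
grip_force: 5.3
clock: 5.33
tcp_pos: [0.512, -0.1972, 0.0747]
orientation: [0.0, 0.982, -0.188, 0.0]
wrist_force: [1.5, 1.6, -1.7]
finger_gap: 0.0428
grip_force: 0.9
clock: 5.67
tcp_pos: [0.5119, -0.1977, 0.084]
orientation: [0.0, 0.982, -0.188, 0.0]
wrist_force: [0.5, 2.8, -0.6]
finger_gap: 0.0429
grip_force: 0.8
```

View pics/r3.png

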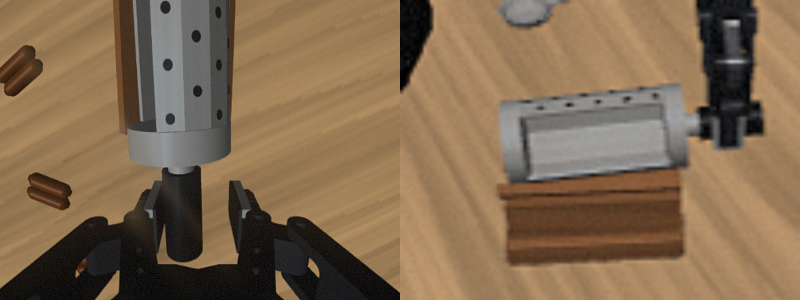

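The picture shows it rolled about 20° more, with the window's upper lip now visible at x≈140 on the left. I'll measure the roll numerically from the hole angles, to save pictures.

```bash
cat > roll.py <<'E'
from h import *
# unwrap barrel: rows = angle from up (deg, + toward +y'), cols = x along the axis
INF={'R':(np.array([.608,-.219,.08]),-21.7),'L':(np.array([.564,.298,.08]),21.8)}
def unwrap(c,w,r=.029):
    P,yaw=INF[w];yaw=np.radians(yaw);a=np.array([np.cos(yaw),np.sin(yaw),0]);b=np.array([-a[1],a[0],0])
    th=np.radians(np.arange(110,-111,-1));xs=np.linspace(-.049,.049,197)
    n=np.outer(np.sin(th),b)+np.outer(np.cos(th),[0,0,1])
    X=P+xs[None,:,None]*a+r*n[:,None,:]
    uv=proj(c,X.reshape(-1,3)).reshape(len(th),len(xs),2).astype(np.float32)
    im=cv2.remap(c['img'],uv[...,0],uv[...,1],cv2.INTER_LINEAR)
    v=((c['T'][:3,3]-X)*n[:,None,:]).sum(2)/np.linalg.norm(c['T'][:3,3]-X,axis=2)
    im[(v<.12)]=0
    return im
def sheet(w,cams,fn):
    o=np.hstack([cv2.resize(unwrap(env.read_camera(n),w),(260,440)) for n in cams])
    for i in range(0,440,40): # 20 deg ticks, 0 at row 220 
        cv2.line(o,(0,20+i),(10,20+i),(255,0,0),1)
    cv2.line(o,(0,220),(o.shape[1],220),(0,255,0),1)
    cv2.imwrite(fn,o[:,:,::-1])
E
python3 -c "
from roll import *
sheet('R',['scene','side','wrist'],'pics/u1.png')"
```

```text
(no output)
```

View pics/u1.png

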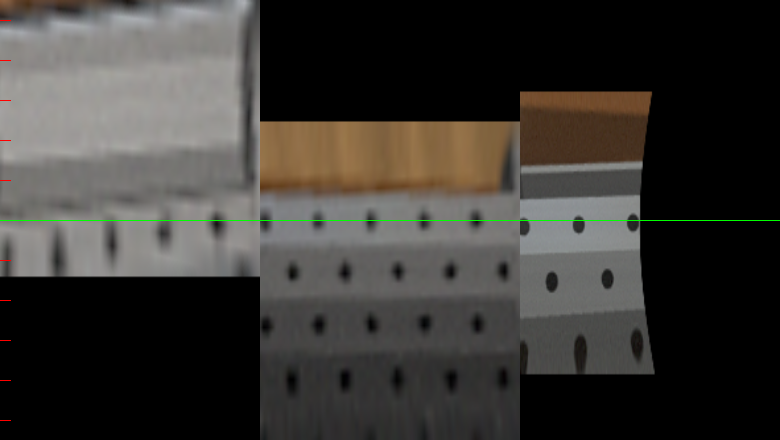

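Unwrapped at 2 px/deg, the lip is at about +12°, so the window centre is at about +62°. The first hole row sits 63° from the centre and the rows are about 26° apart. I'll add a numeric peak finder and do two more strokes.

```bash
cat >> roll.py <<'E'
from scipy.signal import find_peaks
def rows(w,cam):
    g=cv2.cvtColor(unwrap(env.read_camera(cam),w),cv2.COLOR_RGB2GRAY)
    k=cv2.morphologyEx(g,cv2.MORPH_BLACKHAT,np.ones((15,15)))[:,30:170].astype(float)
    m=(g[:,30:170]>0).all(1); p=np.where(m,(k**2).mean(1)**.5,0); p=np.convolve(p,np.ones(5)/5,'same')
    i,_=find_peaks(p,height=.3*p.max(),distance=12); return [(110-int(j),int(p[j])) for j in i]
E
python3 -c "
from roll import *
print(rows('R','scene'),rows('R','side'),rows('R','wrist'))"
for k in 1; do
python3 -m jog '[[0,0,-0.004,0,0],[0,0,0,0.012,0],[0,0,0,0.014,0],[0,0,0,0,0]]' >/dev/null
python3 -m jog '[[0,0,0.004,0,0],[0,0,0.002,0,0],[0,0,0.001,0,0],[0,0,0,0,0]]'
python3 -m jog '[[0,0,0,-0.003,0],[0,0,0.0005,-0.003,0],[0,0,0,-0.003,0],[0,0,0.0005,-0.003,0],[0,0,0,-0.003,0]]'
python3 -m jog '[[0,0,0,-0.003,0],[0,0,0.0005,-0.003,0],[0,0,0,-0.003,0],[0,0,0,-0.003,0],[0,0,0,0,0]]'
python3 -c "
from roll import *
print(rows('R','scene'),rows('R','side'),rows('R','wrist'))"; done
python3 -m jog '[[0,0,-0.008,0,0],[0,0,0,0,0],[0,0,0,0,0]]'
python3 -c "
from roll import *
print(rows('R','scene'),rows('R','side'),rows('R','wrist'))"
```

```text
[(108, 44), (-4, 28)] [(17, 23), (0, 35), (-26, 28), (-52, 24), (-80, 15)] []
clock: 6.73
tcp_pos: [0.5093, -0.1954, 0.0572]
orientation: [-0.004, 0.982, -0.187, -0.002]
wrist_force: [-0.6, 15.9, 8.1]
finger_gap: 0.0424
grip_force: 7.6
clock: 7.15
tcp_pos: [0.5103, -0.2016, 0.0726]
orientation: [0.001, 0.982, -0.188, 0.0]
wrist_force: [0.9, 1.0, -1.0]
finger_gap: 0.0428
grip_force: 0.6
clock: 7.57
tcp_pos: [0.5101, -0.2018, 0.0849]
orientation: [0.0, 0.982, -0.188, 0.0]
wrist_force: [0.3, 1.5, 0.2]
finger_gap: 0.0427
grip_force: 0.8
[(93, 26), (-26, 10)] [(11, 41), (-15, 34), (-41, 27), (-69, 17), (-102, 13)] []
clock: 7.97
tcp_pos: [0.5134, -0.1933, 0.0843]
orientation: [-0.001, 0.982, -0.188, 0.0]
wrist_force: [1.2, 3.6, 1.4]
finger_gap: 0.0427
grip_force: 2.0
[(108, 38), (93, 17), (17, 32), (-4, 32)] [(12, 48), (-5, 32), (-31, 27), (-57, 22)] []
```

On release it partly rolls back down the wall, so I'll ratchet: push it up the wall with one pad, clamp, bring it back clamped, then release.

```bash
python3 -m jog '[[0.3,0,-0.006,0,0],[0.3,0,-0.005,0.007,0],[0.3,0,0,0.007,0],[0.3,0,0,0,0]]' 40
python3 -c "
from roll import *
print(rows('R','scene'),rows('R','side'))"
python3 -m jog '[[0.3,0,0.003,0,0],[0.3,0,0.003,-0.004,0],[0.3,0,0.003,-0.004,0],[0.3,0,0.003,-0.005,0],[0.3,0,0.003,-0.005,0]]'
python3 -m jog '[[0.3,0,0.003,-0.005,0],[0.3,0,0,0,0]]'
python3 -m jog '[[1,0,0,0,0],[1,0,0,0,0],[1,0,0,0,0],[1,0,0,0,0]]'
python3 -c "
from roll import *
print(rows('R','scene'),rows('R','side'))"
```

```text
clock: 8.45
tcp_pos: [0.5158, -0.1839, 0.0685]
orientation: [0.0, 0.982, -0.188, -0.001]
wrist_force: [-0.2, 0.3, -0.4]
finger_gap: 0.0298
grip_force: 0.0
[(18, 17), (1, 38), (-21, 13)] [(16, 28), (-1, 33), (-27, 27), (-51, 20), (-80, 15), (-108, 10)]
clock: 8.97
tcp_pos: [0.5113, -0.1978, 0.0885]
orientation: [-0.0, 0.982, -0.188, -0.0]
wrist_force: [1.2, 2.9, -0.7]
finger_gap: 0.03
grip_force: 1.3
clock: 9.13
tcp_pos: [0.5106, -0.2019, 0.0945]
orientation: [0.001, 0.982, -0.189, 0.001]
wrist_force: [0.4, 0.8, 0.0]
finger_gap: 0.03
grip_force: 0.5
clock: 9.47
tcp_pos: [0.5111, -0.1996, 0.094]
orientation: [-0.001, 0.982, -0.188, 0.001]
wrist_force: [0.7, 7.0, 5.4]
finger_gap: 0.0238
grip_force: 29.2
[(94, 21), (78, 27), (66, 17)] [(-42, 27), (-74, 12), (-108, 12)]
```

```bash
python3 -m jog '[[1,0,-0.004,0.004,0],[1,0,-0.004,0.004,0],[1,0,-0.004,0.004,0],[1,0,-0.004,0.003,0],[1,0,-0.002,0.002,0]]'
python3 -m jog '[[1,0,0,0,0],[1,0,0,0,0]]'
python3 -m jog '[[0.3,0,0,0,0],[0.3,0,0,0,0],[0.3,0,0,0,0],[0.3,0,0,0,0]]'
python3 -c "
from roll import *
print(rows('R','scene'),rows('R','side'))"
```

```text
clock: 9.98
tcp_pos: [0.5181, -0.1844, 0.0774]
orientation: [0.001, 0.982, -0.188, 0.001]
wrist_force: [-1.0, 1.6, 7.6]
finger_gap: 0.0228
grip_force: 39.3
clock: 10.15
tcp_pos: [0.5182, -0.1842, 0.0771]
orientation: [0.0, 0.982, -0.188, 0.001]
wrist_force: [2.2, 3.2, 3.9]
finger_gap: 0.0226
grip_force: 39.3
clock: 10.48
tcp_pos: [0.5164, -0.1841, 0.0758]
orientation: [0.0, 0.982, -0.189, -0.001]
wrist_force: [-0.4, 0.2, -0.1]
finger_gap: 0.0301
grip_force: 0.0
[(99, 21), (35, 7), (1, 17), (-22, 13)] [(-30, 31), (-56, 19), (-83, 17)]
```

The ratchet gave 29°, so the window centre is now at about +33°. I'll repeat it.

```bash
python3 -m jog '[[0.3,0,0,0.007,0],[0.3,0,0,0,0]]' 
python3 -m jog '[[0.3,0,0.003,0,0],[0.3,0,0.003,-0.004,0],[0.3,0,0.003,-0.004,0],[0.3,0,0.003,-0.005,0],[0.3,0,0.003,-0.005,0]]' >/dev/null
python3 -m jog '[[0.3,0,0.003,-0.005,0],[0.3,0,0.002,-0.002,0],[0.3,0,0,0,0]]' >/dev/null
python3 -m jog '[[1,0,0,0,0],[1,0,0,0,0],[1,0,0,0,0],[1,0,0,0,0]]'
python3 -m jog '[[1,0,-0.004,0.004,0],[1,0,-0.004,0.004,0],[1,0,-0.004,0.004,0],[1,0,-0.004,0.003,0],[1,0,-0.004,0.004,0]]' >/dev/null
python3 -m jog '[[1,0,0,0,0],[1,0,0,0,0]]'
python3 -m jog '[[0.3,0,0,0,0],[0.3,0,0,0,0],[0.3,0,0,0,0],[0.3,0,0,0,0]]'
python3 -c "
from roll import *
print(rows('R','scene'),rows('R','side'))
sheet('R',['scene','side','wrist'],'pics/u2.png')"
```

```text
clock: 10.75
tcp_pos: [0.5163, -0.1837, 0.068]
orientation: [-0.0, 0.982, -0.188, -0.001]
wrist_force: [0.3, -0.2, -1.2]
finger_gap: 0.0296
grip_force: 0.0
clock: 11.75
tcp_pos: [0.5104, -0.2014, 0.0949]
orientation: [-0.001, 0.982, -0.188, 0.001]
wrist_force: [1.9, 6.8, 5.2]
finger_gap: 0.0235
grip_force: 37.5
clock: 12.33
tcp_pos: [0.5186, -0.184, 0.076]
orientation: [-0.0, 0.982, -0.188, 0.002]
wrist_force: [2.6, 3.5, 3.3]
finger_gap: 0.0227
grip_force: 39.1
clock: 12.67
tcp_pos: [0.5164, -0.1841, 0.0748]
orientation: [0.0, 0.982, -0.189, -0.001]
wrist_force: [-0.2, 0.4, 0.9]
finger_gap: 0.0296
grip_force: 0.0
[(108, 20), (94, 24), (68, 38), (-2, 35)] [(-61, 19), (-91, 13)]
```

View pics/u2.png

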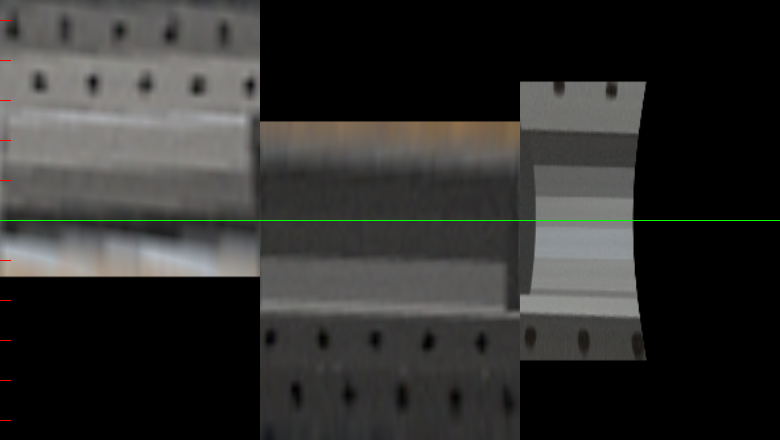

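The right window is centred at about +3°: hole rows at -61° (side view) and +68° (scene view). Now the left infuser.

```bash
python3 -m jog '[[0.3,0,0,-0.035,0],[0.3,0,0,-0.035,0],[0.3,0,0,-0.035,0],[0.3,0,0,-0.035,0],[0.3,0,0,-0.035,0]]' >/dev/null
python3 -m jog '[[0,-0.017,-0.0331,0,0],[0,-0.017,-0.0331,0,0],[0,-0.017,-0.0331,0,0],[0,-0.017,-0.0331,0,0]]' >/dev/null
python3 -m jog '[[0,-0.017,-0.0331,0,0],[0,-0.017,-0.0331,0,0],[0,-0.017,-0.0331,0,0],[0,-0.017,-0.0331,0,0]]' >/dev/null
python3 -m jog '[[0,-0.017,-0.0331,0,0],[0,-0.017,-0.0331,0,0],[0,-0.017,-0.0331,0,0],[0,-0.017,-0.0331,0,0]]' >/dev/null
python3 -m jog '[[0,0,0,0,-7.15],[0,0,0,0,-7.15],[0,0,0,0,-7.15],[0,0,0,0,-7.15],[0,0,0,0,-7.15]]' >/dev/null
python3 -m jog '[[0,0,0,0,-7.15],[0,0,0,0,-0.6],[0,0,0,0,0]]'
python3 - <<'E'
from roll import *
for n in('scene','side','wrist'): print(rows('L',n))
c=env.read_camera('wrist');W=c['img'];
print(proj(c,[[.453,.253,.08],[.4735,.261,.08],[.512,.2772,.08]]))
s=np.hstack([cv2.resize(unwrap(env.read_camera(n),'L'),(200,400)) for n in('scene','side')])
cv2.imwrite('pics/L1.png',np.hstack([cv2.resize(W,(400,250)),np.zeros((250,0,3),np.uint8)])[:,:,::-1] if 0 else np.hstack([cv2.copyMakeBorder(cv2.resize(W,(400,250)),0,150,0,0,0),s])[:,:,::-1])
E
```

```text
clock: 15.0
tcp_pos: [0.3871, 0.0673, 0.2726]
orientation: [-0.068, 0.951, 0.3, 0.032]
wrist_force: [0.5, 0.4, 0.7]
finger_gap: 0.0426
grip_force: 0.0
[(56, 33), (34, 42), (9, 42), (-17, 33), (-48, 30)]
[(6, 25), (-18, 24), (-43, 26), (-69, 14), (-97, 11)]
[]
[[215.08072987  20.14091958]
 [220.17741023  -4.37234341]
 [229.12653714 -51.51970432]]
```

View pics/L1.png

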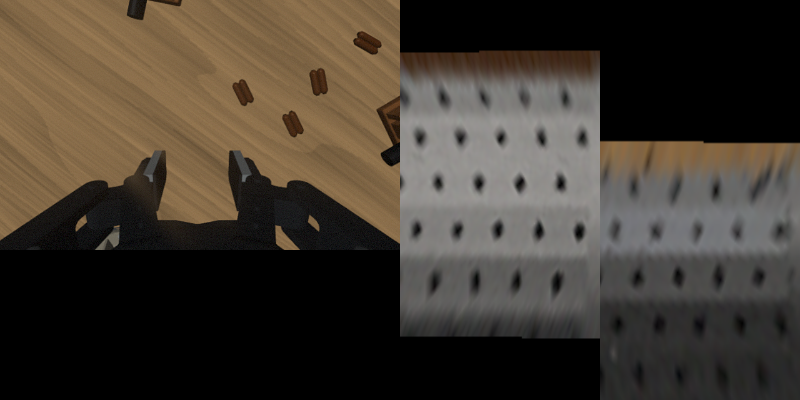

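The arm stopped short because the path cut inside its reach limit, and the tool is tilted. The left infuser shows holes from +56° to -97°, so its window is below, towards +y' (centre between 123° and 200°). Let me see whether the tilt clears.

```bash
python3 -m jog '[[0,0,0,0,0],[0,0,0,0,0]]'
python3 -m jog '[[0,0.02,0,0,0],[0,0.02,0,0,0],[0,0.02,0,0,0],[0,0,0,0,0]]'
python3 -c "
from workcell import env
print(env.get_state()['joint_pos'])"
```

```text
clock: 15.47
tcp_pos: [0.3872, 0.0673, 0.2726]
orientation: [-0.068, 0.951, 0.301, 0.032]
wrist_force: [-0.1, 0.1, -0.2]
finger_gap: 0.0428
grip_force: 0.0
clock: 15.8
tcp_pos: [0.4389, 0.1025, 0.2789]
orientation: [-0.068, 0.95, 0.302, 0.033]
wrist_force: [0.5, -0.1, 0.3]
finger_gap: 0.0427
grip_force: 0.0
[-0.0475267   0.03133678 -0.21553806  1.30849407  0.15014344  2.48061455]
```

The cause is joint 6 hitting its limit. Turning it to the opposite limit and moving the other way should undo the tilt by symmetry, so I'll turn back the long way.

```bash
cat > st.py <<'E'
from workcell import env
import numpy as np, sys
from scipy.spatial.transform import Rotation as Ro
s=env.get_state();w,x,y,z=s['orientation'];R=Ro.from_quat([x,y,z,w]).as_matrix()
print('t',round(s['clock'],2),'tcp',np.round(s['tcp_pos'],4),'head',round(np.degrees(np.arctan2(R[1,0],R[0,0])),1),'z',R[:,2].round(3),'j',np.round(s['joint_pos'],2))
if len(sys.argv)>3: print('tool delta',(R.T@(np.array([float(v) for v in sys.argv[1:4]])-s['tcp_pos'])).round(4))
E
for i in 1; do
python3 -m jog '[[0,0,0,0,-7.15],[0,0,0,0,-7.15],[0,0,0,0,-7.15],[0,0,0,0,-7.15],[0,0,0,0,-7.15]]' >/dev/null
python3 -m jog '[[0,0,0,0,-7.15],[0,0,0,0,-7.15],[0,0,0,0,-7.15],[0,0,0,0,-7.15],[0,0,0,0,-7.15]]' >/dev/null
python3 -m jog '[[0,0,0,0,-7.15],[0,0,0,0,-7.15],[0,0,0,0,-7.15],[0,0,0,0,-7.15],[0,0,0,0,-7.15]]' >/dev/null
python3 -m jog '[[0,0,0,0,-7.15],[0,0,0,0,-7.15],[0,0,0,0,-7.15],[0,0,0,0,-7.15],[0,0,0,0,-7.15]]' >/dev/null
python3 st.py
python3 -m jog '[[0,0,0,0,-7.15],[0,0,0,0,-7.15],[0,0,0,0,-7.15],[0,0,0,0,-7.15],[0,0,0,0,-7.15]]' >/dev/null
python3 -m jog '[[0,0,0,0,-7.15],[0,0,0,0,-7.15],[0,0,0,0,-7.15],[0,0,0,0,-7.15],[0,0,0,0,-7.15]]' >/dev/null
python3 -m jog '[[0,0,0,0,-7.15],[0,0,0,0,-7.15],[0,0,0,0,-7.15],[0,0,0,0,-7.15],[0,0,0,0,-7.15]]' >/dev/null
python3 -m jog '[[0,0,0,0,-7.15],[0,0,0,0,-7.15],[0,0,0,0,-7.15],[0,0,0,0,-7.15],[0,0,0,0,-7.15]]' >/dev/null
done
python3 st.py
```

```text
t 17.47 tcp [0.4357 0.1012 0.2786] head 178.4 z [ 0.02   0.148 -0.989] j [-0.05  0.03 -0.22  1.31  0.15 -0.02]
t 19.13 tcp [0.4357 0.1012 0.2786] head -38.2 z [ 0.02   0.148 -0.989] j [-0.05  0.03 -0.22  1.31  0.15 -2.52]
```

```bash
python3 -m jog '[[0,0,0,0,-7.15],[0,0,0,0,-7.15],[0,0,0,0,-7.15],[0,0,0,0,-7.15],[0,0,0,0,-7.0]]' >/dev/null
python3 st.py
python3 -m jog '[[0,0,0.03,0,0],[0,0,0.03,0,0],[0,0,0,0,0]]' >/dev/null
python3 st.py
python3 -m jog '[[0,0,0.03,0,0],[0,0,0.03,0,0],[0,0,0,0,0]]' >/dev/null
python3 st.py
```

```text
t 19.55 tcp [0.4357 0.1012 0.2786] head -3.0 z [ 0.02   0.148 -0.989] j [-0.05  0.03 -0.22  1.31  0.15 -3.14]
t 19.8 tcp [0.4344 0.0734 0.2692] head -5.7 z [ 0.022  0.121 -0.992] j [-0.1   0.02 -0.25  1.29  0.12 -3.14]
t 20.05 tcp [0.4329 0.0484 0.2623] head -8.0 z [ 0.024  0.094 -0.995] j [-0.14  0.02 -0.27  1.28  0.1  -3.14]
```

Moving at the opposite limit removes the tilt, so I'll continue.

```bash
python3 -m jog '[[0,0,0.03,0,0],[0,0,0.03,0,0],[0,0,0.03,0,0],[0,0,0.03,0,0],[0,0,0,0,0]]' >/dev/null
python3 st.py
python3 -m jog '[[0,0,0.03,0,0],[0,0,0.03,0,0],[0,0,0,0,0]]' >/dev/null
python3 st.py
```

```text
t 20.47 tcp [ 0.4261 -0.001   0.2533] head -12.7 z [ 0.019  0.039 -0.999] j [-0.22  0.01 -0.29  1.26  0.04 -3.14]
t 20.72 tcp [ 0.4213 -0.025   0.2513] head -15.0 z [ 0.014  0.012 -1.   ] j [-0.26  0.   -0.3   1.25  0.01 -3.14]
```

```bash
python3 -m jog '[[0,0,0.027,0,0],[0,0,0,0,0]]' >/dev/null
python3 -m jog '[[0,0,0,0,7.15],[0,0,0,0,7.15],[0,0,0,0,7.15],[0,0,0,0,7.15],[0,0,0,0,7.15]]' >/dev/null
python3 -m jog '[[0,0,0,0,7.15],[0,0,0,0,7.15],[0,0,0,0,7.15],[0,0,0,0,7.15],[0,0,0,0,7.15]]' >/dev/null
python3 -m jog '[[0,0,0,0,7.15],[0,0,0,0,7.15],[0,0,0,0,7.15],[0,0,0,0,7.15],[0,0,0,0,7.15]]' >/dev/null
python3 -m jog '[[0,0,0,0,7.15],[0,0,0,0,7.15],[0,0,0,0,7.15],[0,0,0,0,7.15],[0,0,0,0,7.15]]' >/dev/null
python3 st.py 0.465 0.2575 0.24
```

```text
t 22.55 tcp [ 0.4191 -0.0342  0.2511] head -159.2 z [ 0.011  0.001 -1.   ] j [-0.28  0.   -0.31  1.25  0.   -0.64]
tool delta [-0.1463  0.2565  0.012 ]
```

```bash
python3 -m jog '[[0,-0.0183,0.0321,0.0015,-1],[0,-0.0183,0.0321,0.0015,0],[0,-0.0183,0.0321,0.0015,0],[0,-0.0183,0.0321,0.0015,0]]' >/dev/null
python3 -m jog '[[0,-0.0183,0.0321,0.0015,0],[0,-0.0183,0.0321,0.0015,0],[0,-0.0183,0.0321,0.0015,0],[0,-0.0183,0.0321,0.0015,0],[0,0,0,0,0]]' >/dev/null
python3 st.py
python3 - <<'E'
from h import *
c=env.read_camera('wrist')
g=c['img'].max(2)
a=np.array([np.cos(np.radians(21.8)),np.sin(np.radians(21.8)),0])
# knob blob: darkest region near prediction
t=np.array([.453,.253,.08]);print('pred tip,grip',proj(c,[t,t+.022*a,t+.046*a,t+.07*a,t+.12*a]).round(0).tolist())
cv2.imwrite('pics/w2.png',c['img'][:,:,::-1])
E
```

```text
t 23.3 tcp [0.4591 0.2642 0.2391] head -157.5 z [ 0.012  0.004 -1.   ] j [ 0.37  0.22 -0.09  1.25 -0.   -0.02]
pred tip,grip [[306.0, 168.0], [306.0, 194.0], [305.0, 221.0], [305.0, 247.0], [305.0, 297.0]]
```

View pics/w2.png

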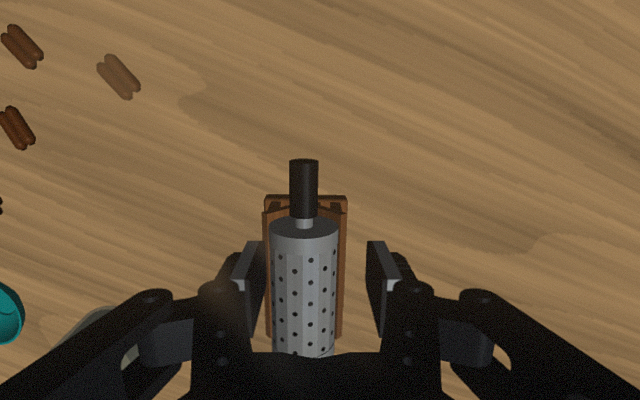

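The knob tip is at (304,160), and the fingers' midline is about 8 mm towards +y', which agrees with my numbers. I'll descend and ratchet twice.

```bash
python3 -m jog '[[0,-0.012,-0.008,0,0],[0,0,0,0.034,0],[0,0,0,0.034,0],[0,0,0,0.034,0],[0,0,0,0,0]]' >/dev/null
python3 -m jog '[[0,0,0,0.034,0],[0,0,0,0.034,0],[0.3,0,0,0,0],[0.3,0,0,0,0],[0.3,0,0,0,0]]' 40
python3 st.py
python3 -m jog '[[0.3,0,-0.003,0,0],[0.3,0,-0.003,-0.004,0],[0.3,0,-0.003,-0.004,0],[0.3,0,-0.003,-0.005,0],[0.3,0,-0.003,-0.005,0]]'
python3 -m jog '[[0.3,0,-0.003,-0.005,0],[0.3,0,-0.002,-0.002,0],[0.3,0,0,0,0]]' >/dev/null
python3 -m jog '[[1,0,0,0,0],[1,0,0,0,0],[1,0,0,0,0],[1,0,0,0,0]]'
python3 st.py
python3 -m jog '[[1,0,0.004,0.004,0],[1,0,0.004,0.004,0],[1,0,0.004,0.004,0],[1,0,0.004,0.003,0],[1,0,0.004,0.004,0]]' >/dev/null
python3 -m jog '[[1,0,0,0,0],[1,0,0,0,0]]'
python3 st.py
python3 -m jog '[[0.3,0,0,0,0],[0.3,0,0,0,0],[0.3,0,0,0,0],[0.3,0,0,0,0]]'
python3 st.py
python3 -c "
from roll import *
print(rows('L','scene'),rows('L','side'),rows('R','side'))"
```

```text
clock: 24.18
tcp_pos: [0.4757, 0.2562, 0.0722]
orientation: [0.006, -0.192, 0.981, -0.0]
wrist_force: [-0.3, 0.3, 0.7]
finger_gap: 0.0299
grip_force: 0.4
t 24.18 tcp [0.4757 0.2562 0.0722] head -157.9 z [ 0.013  0.002 -1.   ] j [ 0.35  0.35 -0.34  0.87 -0.   -0.04]
clock: 24.6
tcp_pos: [0.4816, 0.2437, 0.0914]
orientation: [0.008, -0.193, 0.981, 0.001]
wrist_force: [0.7, 3.5, -0.2]
finger_gap: 0.03
grip_force: 1.8
clock: 25.18
tcp_pos: [0.4823, 0.2388, 0.0961]
orientation: [0.006, -0.193, 0.981, 0.001]
wrist_force: [-2.5, 6.2, 6.5]
finger_gap: 0.024
grip_force: 36.7
t 25.18 tcp [0.4823 0.2388 0.0961] head -157.8 z [ 0.012  0.004 -1.   ] j [ 0.31  0.32 -0.31  0.92  0.   -0.08]
clock: 25.77
tcp_pos: [0.476, 0.2575, 0.0774]
orientation: [0.008, -0.193, 0.981, 0.001]
wrist_force: [-1.4, 5.8, 6.2]
finger_gap: 0.0232
grip_force: 38.9
t 25.77 tcp [0.476  0.2575 0.0774] head -157.8 z [ 0.014  0.004 -1.   ] j [ 0.35  0.35 -0.33  0.88 -0.   -0.04]
clock: 26.1
tcp_pos: [0.4748, 0.256, 0.076]
orientation: [0.006, -0.192, 0.981, -0.0]
wrist_force: [0.7, 3.4, 1.5]
finger_gap: 0.03
grip_force: 1.7
t 26.1 tcp [0.4748 0.256  0.076 ] head -157.9 z [ 0.011  0.002 -1.   ] j [ 0.35  0.35 -0.34  0.88 -0.   -0.04]
[(26, 55), (-1, 47), (-24, 38), (-56, 26)] [(15, 14), (-2, 21), (-26, 26), (-51, 18), (-78, 14), (-107, 8)] [(-61, 18), (-91, 12)]
```

The top hole row moved from 56° to 26°, so the centre is now at about +89°. Two more ratchets.

```bash
python3 -m jog '[[0.3,0,0.002,0.007,0],[0.3,0,0,0,0]]' >/dev/null
python3 -m jog '[[0.3,0,-0.003,0,0],[0.3,0,-0.003,-0.004,0],[0.3,0,-0.003,-0.004,0],[0.3,0,-0.003,-0.005,0],[0.3,0,-0.003,-0.005,0]]' >/dev/null
python3 -m jog '[[0.3,0,-0.003,-0.005,0],[0.3,0,-0.003,-0.002,0],[0.3,0,0,0,0]]' >/dev/null
python3 -m jog '[[1,0,0,0,0],[1,0,0,0,0],[1,0,0,0,0],[1,0,0,0,0]]'
python3 -m jog '[[1,0,0.004,0.004,0],[1,0,0.004,0.004,0],[1,0,0.004,0.004,0],[1,0,0.004,0.003,0],[1,0,0.004,0.003,0]]' >/dev/null
python3 -m jog '[[1,0,0,0,0],[1,0,0,0,0]]'
python3 -m jog '[[0.3,0,0,0,0],[0.3,0,0,0,0],[0.3,0,0,0,0],[0.3,0,0,0,0]]'
python3 -c "
from roll import *
print(rows('L','scene'),rows('L','side'),rows('R','side'))"
python3 -m jog '[[0.3,0,0.001,0.007,0],[0.3,0,0,0,0]]' >/dev/null
python3 -m jog '[[0.3,0,-0.003,0,0],[0.3,0,-0.003,-0.004,0],[0.3,0,-0.003,-0.004,0],[0.3,0,-0.003,-0.005,0],[0.3,0,-0.003,-0.005,0]]' >/dev/null
python3 -m jog '[[0.3,0,-0.003,-0.005,0],[0.3,0,-0.003,-0.002,0],[0.3,0,0,0,0]]' >/dev/null
python3 -m jog '[[1,0,0,0,0],[1,0,0,0,0],[1,0,0,0,0],[1,0,0,0,0]]'
python3 -m jog '[[1,0,0.004,0.004,0],[1,0,0.004,0.004,0],[1,0,0.004,0.004,0],[1,0,0.004,0.003,0],[1,0,0.004,0.003,0]]' >/dev/null
python3 -m jog '[[1,0,0,0,0],[1,0,0,0,0]]'
python3 -m jog '[[0.3,0,0,0,0],[0.3,0,0,0,0],[0.3,0,0,0,0],[0.3,0,0,0,0]]'
python3 -c "
from roll import *
print(rows('L','scene'),rows('L','side'),rows('R','side'))"
```

```text
clock: 27.42
tcp_pos: [0.4816, 0.2394, 0.0946]
orientation: [0.006, -0.193, 0.981, 0.001]
wrist_force: [-3.9, 5.6, 5.7]
finger_gap: 0.0241
grip_force: 37.0
clock: 28.0
tcp_pos: [0.4751, 0.2577, 0.0762]
orientation: [0.007, -0.192, 0.981, 0.0]
wrist_force: [0.6, 5.1, 0.4]
finger_gap: 0.023
grip_force: 39.1
clock: 28.33
tcp_pos: [0.4739, 0.2562, 0.0755]
orientation: [0.005, -0.192, 0.981, -0.001]
wrist_force: [-1.3, 0.5, -0.2]
finger_gap: 0.0297
grip_force: 0.0
[(46, 26), (-10, 47), (-35, 36), (-68, 23)] [(-9, 27), (-34, 23), (-59, 19), (-87, 11)] [(-61, 18), (-91, 12)]
clock: 29.65
tcp_pos: [0.4816, 0.2396, 0.0948]
orientation: [0.006, -0.193, 0.981, 0.001]
wrist_force: [-3.6, 5.0, 5.6]
finger_gap: 0.0238
grip_force: 36.8
clock: 30.23
tcp_pos: [0.4754, 0.2578, 0.0765]
orientation: [0.007, -0.192, 0.981, 0.0]
wrist_force: [0.6, 5.7, 2.9]
finger_gap: 0.0223
grip_force: 39.3
clock: 30.57
tcp_pos: [0.4738, 0.2561, 0.0754]
orientation: [0.005, -0.192, 0.981, -0.001]
wrist_force: [0.4, 0.1, 0.2]
finger_gap: 0.0299
grip_force: 0.0
[(47, 42), (-42, 38)] [(-17, 18), (-40, 24), (-65, 14), (-94, 11)] [(-61, 18), (-91, 12)]
```

Row at about -41° means the centre is at about +22°. One shorter ratchet.

```bash
python3 -m jog '[[0.3,0,0.001,0.007,0],[0.3,0,0,0,0]]' >/dev/null
python3 -m jog '[[0.3,0,-0.003,0,0],[0.3,0,-0.003,-0.004,0],[0.3,0,-0.003,-0.004,0],[0.3,0,-0.003,-0.005,0],[0.3,0,-0.003,-0.005,0]]' >/dev/null
python3 -m jog '[[0.3,0,-0.001,0,0],[0.3,0,0,0,0]]' >/dev/null
python3 -m jog '[[1,0,0,0,0],[1,0,0,0,0],[1,0,0,0,0],[1,0,0,0,0]]'
python3 -m jog '[[1,0,0.004,0.003,0],[1,0,0.004,0.003,0],[1,0,0.004,0.003,0],[1,0,0.003,0.003,0]]' >/dev/null
python3 -m jog '[[1,0,0,0,0],[1,0,0,0,0]]'
python3 -m jog '[[0.3,0,0,0,0],[0.3,0,0,0,0],[0.3,0,0,0,0],[0,0,0,0,0],[0,0,0,0,0]]'
python3 -c "
from roll import *
print(rows('L','scene'),rows('L','side'),rows('R','side'))
sheet('L',['scene','side','wrist'],'pics/u3.png')"
```

```text
clock: 31.8
tcp_pos: [0.4788, 0.245, 0.0876]
orientation: [0.005, -0.193, 0.981, 0.002]
wrist_force: [-6.2, 8.3, 5.4]
finger_gap: 0.0232
grip_force: 38.1
clock: 32.3
tcp_pos: [0.4749, 0.2575, 0.0751]
orientation: [0.006, -0.192, 0.981, 0.0]
wrist_force: [-0.2, 4.7, 2.0]
finger_gap: 0.0227
grip_force: 39.0
clock: 32.72
tcp_pos: [0.4742, 0.2564, 0.0747]
orientation: [0.005, -0.192, 0.981, -0.001]
wrist_force: [-0.6, -0.8, 0.0]
finger_gap: 0.0425
grip_force: 0.0
[(58, 28), (39, 17), (-73, 18)] [(8, 6), (-4, 8), (-48, 9), (-63, 15), (-90, 13), (-108, 4)] [(-61, 18), (-91, 11)]
```

View pics/u3.png

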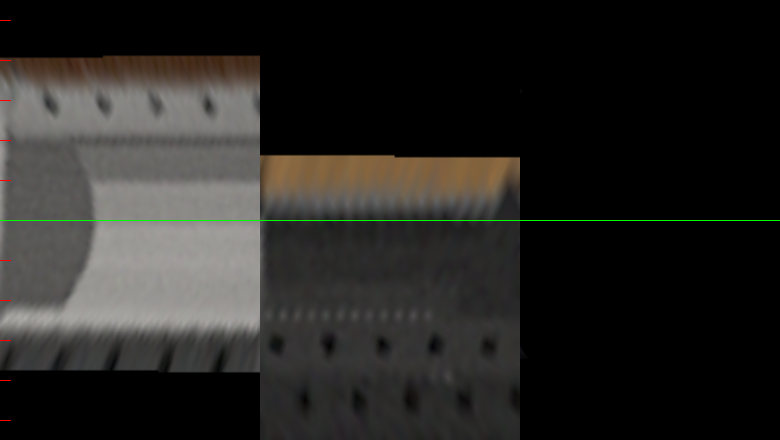

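Holes at +58° (scene view) and -63° (side view) put the left window at about 0°. Both windows are up. Now the bark: I'll re-detect it and plan the first pick.

```bash
python3 -m jog '[[0,0,0,-0.035,0],[0,0,0,-0.035,0],[0,0,0,-0.035,0],[0,0,0,0,0]]' >/dev/null
cat > bk.py <<'E'
from h import *
for n in('scene','side'):
    print(n,[(b[1].tolist(),b[2],b[3]) for b in barks(env.read_camera(n)) if 300<b[1][0]<760 and -160<b[1][1]<200 and b[2][1]<60])
E
python3 bk.py; python3 st.py .4515 .0505 .15
```

```text
scene [([459.0, -54.0], [23, 44], 63), ([642.0, -68.0], [25, 44], -79), ([574.0, -24.0], [24, 44], 38), ([452.0, 51.0], [23, 44], 63)]
side [([452.0, 51.0], [24, 43], 62), ([573.0, -24.0], [24, 44], 41), ([641.0, -69.0], [24, 46], -84), ([459.0, -54.0], [24, 45], 63)]
t 33.45 tcp [0.4744 0.2572 0.1818] head -157.9 z [ 0.015  0.003 -1.   ] j [ 0.35  0.26 -0.18  1.12 -0.   -0.04]
tool delta [ 0.0996 -0.1828  0.0309]
```

One bark has been knocked to (573,-24). I'll pick the bark at (452,51).

```bash
python3 -m jog '[[0,0.0166,-0.0305,0.005,0],[0,0.0166,-0.0305,0.005,0],[0,0.0166,-0.0305,0.005,0],[0,0.0166,-0.0305,0.005,0],[0,0.0166,-0.0305,0.005,0]]' >/dev/null
python3 -m jog '[[0,0.0166,-0.0305,0.005,0],[0,0,0,0,-6.65],[0,0,0,0,-6.65],[0,0,0,0,-6.65],[0,0,0,0,-6.65]]' >/dev/null
python3 -m jog '[[0,0,0,0,-6.65],[0,0,0,0,-6.65],[0,0,0,0,0]]' >/dev/null
python3 st.py .4515 .0505 .013
```

```text
t 34.53 tcp [0.4489 0.0498 0.1478] head -117.8 z [ 0.008  0.001 -1.   ] j [-0.07  0.12 -0.43  1.    0.   -1.15]
tool delta [-0.0012 -0.0011  0.1349]
```

```bash
python3 -m jog '[[0,-0.001,-0.001,0.034,0],[0,0,0,0.034,0],[0,0,0,0.034,0],[0,0,0,0.028,0],[0,0,0,0.005,0]]' >/dev/null
python3 -m jog '[[0,0,0,0,0],[0,0,0,0,0]]'
python3 -m jog '[[1,0,0,0,0],[1,0,0,0,0],[1,0,0,0,0],[1,0,0,0,0],[1,0,0,0,0]]' 20
python3 -m jog '[[1,0,0,-0.02,0],[1,0,0,-0.035,0],[1,0,0,-0.035,0],[1,0,0,-0.035,0],[1,0,0,0,0]]'
python3 -m jog '[[1,0,0,0,6.7],[1,0,0,0,6.7],[1,0,0,0,6.7],[1,0,0,0,6.7],[1,0,0,0,6.7]]' >/dev/null
python3 -m jog '[[1,0,0,0,6.6],[1,0,0,0,0],[1,0,0,0,0]]' 
python3 st.py .5451 .2888 .14
```

```text
clock: 35.12
tcp_pos: [0.4529, 0.0503, 0.0147]
orientation: [0.005, -0.515, 0.857, -0.002]
wrist_force: [0.3, -0.3, 0.5]
finger_gap: 0.0428
grip_force: 0.0
clock: 35.53
tcp_pos: [0.4547, 0.0502, 0.0162]
orientation: [0.007, -0.515, 0.857, -0.003]
wrist_force: [-1.1, 0.1, 7.4]
finger_gap: 0.0238
grip_force: 21.3
clock: 35.95
tcp_pos: [0.4559, 0.05, 0.1466]
orientation: [0.01, -0.515, 0.857, -0.006]
wrist_force: [0.7, -0.3, 0.4]
finger_gap: 0.0235
grip_force: 20.8
clock: 36.62
tcp_pos: [0.4516, 0.0502, 0.1396]
orientation: [0.006, -0.192, 0.981, -0.001]
wrist_force: [0.0, 0.5, 0.8]
finger_gap: 0.0237
grip_force: 20.8
t 36.62 tcp [0.4516 0.0502 0.1396] head -157.9 z [ 0.012  0.001 -1.   ] j [-0.07  0.13 -0.45  0.98  0.   -0.45]
tool delta [-0.1764  0.1859  0.001 ]
```

Gripped. I'll carry it to the left infuser.

```bash
python3 -m jog '[[1,-0.0252,0.0266,-0.002,0],[1,-0.0252,0.0266,0,0],[1,-0.0252,0.0266,0,0],[1,-0.0252,0.0266,0,0]]' 30 >/dev/null
python3 -m jog '[[1,-0.0252,0.0266,0,0],[1,-0.0252,0.0266,0,0],[1,-0.0252,0.0266,0,0],[1,0,0,0,0],[1,0,0,0,0]]'
python3 st.py .5451 .2888 .114
```

```text
clock: 37.37
tcp_pos: [0.5458, 0.2905, 0.142]
orientation: [0.005, -0.193, 0.981, -0.001]
wrist_force: [-0.6, 0.5, -0.7]
finger_gap: 0.023
grip_force: 31.9
t 37.37 tcp [0.5458 0.2905 0.142 ] head -157.8 z [ 0.011  0.001 -1.   ] j [ 0.36  0.43 -0.03  1.1  -0.   -0.03]
tool delta [ 0.0016 -0.0012  0.028 ]
```

```bash
python3 -m jog '[[1,0.0016,-0.0012,0.02,0],[1,0,0,0.006,0],[1,0,0,0,0]]'
python3 - <<'E'
from h import *
W=env.read_camera('wrist')['img'];A=env.read_camera('scene')['img'][230:390,360:500]
B=env.read_camera('side')['img'][80:180,190:310]
o=np.hstack([cv2.resize(W,(440,275)),cv2.resize(A,(240,275))]);
cv2.imwrite('pics/d1.png',o[:,:,::-1])
E
```

```text
clock: 37.62
tcp_pos: [0.543, 0.2853, 0.1148]
orientation: [0.003, -0.19, 0.982, -0.001]
wrist_force: [-0.6, 0.1, -0.5]
finger_gap: 0.0231
grip_force: 31.9
```

View pics/d1.png

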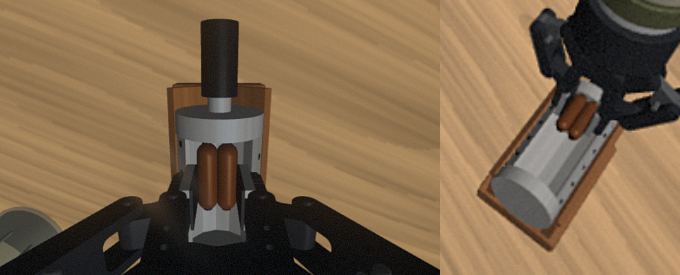

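The bark, centred at x≈217 against about 219 for the window, sits inside the window. Release.

```bash
python3 -m jog '[[0.2,0,0.001,0,0],[0.2,0,0,0,0],[0.1,0,0,0,0],[0.1,0,0,0,0]]'
python3 -m jog '[[0,0,0,-0.03,0],[0,0,0,-0.03,0],[0,0,0,0,0]]'
python3 bk.py; python3 st.py .459 -.054 .15
python3 -c "
from roll import *
print(rows('L','scene'),rows('L','side'),rows('R','side'))"
```

```text
clock: 38.1
tcp_pos: [0.5449, 0.2881, 0.1173]
orientation: [0.006, -0.19, 0.982, -0.0]
wrist_force: [-0.7, 0.6, -0.3]
finger_gap: 0.0385
grip_force: 0.0
clock: 38.35
tcp_pos: [0.5467, 0.2891, 0.183]
orientation: [0.01, -0.19, 0.982, 0.0]
wrist_force: [0.4, 0.5, 0.4]
finger_gap: 0.0428
grip_force: 0.0
scene [([459.0, -54.0], [23, 44], 64), ([642.0, -68.0], [25, 46], -79), ([573.0, -24.0], [24, 44], 39)]
side [([574.0, -24.0], [24, 45], 39), ([641.0, -69.0], [24, 44], -82), ([460.0, -54.0], [25, 44], 63)]
t 38.45 tcp [0.5451 0.2884 0.1787] head -158.1 z [ 0.015  0.003 -1.   ] j [ 0.36  0.41  0.02  1.17 -0.   -0.02]
tool delta [ 0.2082 -0.2854  0.0265]
[(58, 28), (39, 17), (12, 24), (-11, 28), (-73, 19)] [(8, 5), (-4, 7), (-48, 9), (-63, 15), (-90, 11)] [(-61, 18), (-91, 12)]
```

```bash
python3 -m jog '[[0,0.0208,-0.0285,0.003,0],[0,0.0208,-0.0285,0.003,0],[0,0.0208,-0.0285,0.003,0],[0,0.0208,-0.0285,0.003,0],[0,0.0208,-0.0285,0.003,0]]' >/dev/null
python3 -m jog '[[0,0.0208,-0.0285,0.003,0],[0,0.0208,-0.0285,0.003,0],[0,0.0208,-0.0285,0.003,0],[0,0.0208,-0.0285,0.003,0],[0,0.0208,-0.0285,0.003,0]]' >/dev/null
python3 -m jog '[[0,0,0,0,-6.95],[0,0,0,0,-6.95],[0,0,0,0,-6.95],[0,0,0,0,-6.95],[0,0,0,0,-6.95]]' >/dev/null
python3 -m jog '[[0,0,0,0,-6.85],[0,0,0,0,0],[0,0,0,0,0]]' >/dev/null
python3 st.py .459 -.054 .016
```

```text
t 40.1 tcp [ 0.457  -0.0538  0.1445] head -116.7 z [ 0.01   0.002 -1.   ] j [-0.29  0.14 -0.42  1.    0.   -1.4 ]
tool delta [ 0.     -0.0008  0.1285]
```

```bash
python3 -m jog '[[0,0,-0.001,0.034,0],[0,0,0,0.034,0],[0,0,0,0.034,0],[0,0,0,0.024,0],[0,0,0,0.002,0]]' >/dev/null
python3 -m jog '[[0,0,0,0,0],[0,0,0,0,0]]'
python3 -m jog '[[1,0,0,0,0],[1,0,0,0,0],[1,0,0,0,0],[1,0,0,0,0],[1,0,0,0,0]]' 30
python3 -m jog '[[1,0,0,-0.02,0],[1,0,0,-0.035,0],[1,0,0,-0.035,0],[1,0,0,-0.035,0],[1,0,0,0,0]]' >/dev/null
python3 -m jog '[[1,0,0,0,6.9],[1,0,0,0,6.9],[1,0,0,0,6.9],[1,0,0,0,6.9],[1,0,0,0,6.9]]' >/dev/null
python3 -m jog '[[1,0,0,0,6.9],[1,0,0,0,0],[1,0,0,0,0]]' 
python3 st.py .584 .3044 .145
```

```text
clock: 40.68
tcp_pos: [0.4606, -0.0545, 0.0182]
orientation: [0.005, -0.526, 0.851, -0.003]
wrist_force: [1.2, 0.8, -0.4]
finger_gap: 0.0432
grip_force: 0.0
clock: 41.1
tcp_pos: [0.4617, -0.0548, 0.0193]
orientation: [0.006, -0.526, 0.85, -0.004]
wrist_force: [0.1, 0.5, 5.0]
finger_gap: 0.0218
grip_force: 28.7
clock: 42.18
tcp_pos: [0.459, -0.0546, 0.1431]
orientation: [0.006, -0.193, 0.981, -0.001]
wrist_force: [0.9, -0.6, 0.1]
finger_gap: 0.022
grip_force: 28.0
t 42.18 tcp [ 0.459  -0.0546  0.1431] head -157.7 z [ 0.013  0.001 -1.   ] j [-0.3   0.14 -0.42  0.99  0.   -0.68]
tool delta [-0.2519  0.2847 -0.    ]
```

```bash
python3 -m jog '[[1,-0.0252,0.0285,-0.001,0],[1,-0.0252,0.0285,0,0],[1,-0.0252,0.0285,0,0],[1,-0.0252,0.0285,0,0],[1,-0.0252,0.0285,0,0]]' >/dev/null
python3 -m jog '[[1,-0.0252,0.0285,0,0],[1,-0.0252,0.0285,0,0],[1,-0.0252,0.0285,0,0],[1,-0.0252,0.0285,0,0],[1,-0.0252,0.0285,0,0]]' >/dev/null
python3 -m jog '[[1,0,0,0,0],[1,0,0,0,0]]'
python3 st.py .584 .3044 .116
```

```text
clock: 43.18
tcp_pos: [0.5848, 0.3064, 0.1446]
orientation: [0.006, -0.195, 0.981, -0.001]
wrist_force: [-1.3, -0.9, 0.7]
finger_gap: 0.0218
grip_force: 28.0
t 43.18 tcp [0.5848 0.3064 0.1446] head -157.5 z [ 0.011  0.001 -1.   ] j [ 0.36  0.51  0.1   1.15 -0.   -0.03]
tool delta [ 0.0017 -0.0014  0.0286]
```

```bash
python3 -m jog '[[1,0.001,-0.001,0.02,0],[1,0,0,0.007,0],[1,0,0,0,0],[1,0,0,0,0]]' 
python3 -m jog '[[0.2,0,0,0,0],[0.2,0,0,0,0],[0.1,0,0,0,0],[0.1,0,0,0,0]]'
python3 -m jog '[[0,0,0,-0.03,0],[0,0,0,-0.03,0],[0,0,0,0,0]]' >/dev/null
python3 bk.py; python3 st.py .5735 -.024 .15
python3 -c "
from roll import *
print(rows('L','scene'),rows('L','side'),rows('R','side'))"
```

```text
clock: 43.52
tcp_pos: [0.5838, 0.3018, 0.118]
orientation: [0.005, -0.192, 0.981, -0.001]
wrist_force: [0.2, -0.0, -0.9]
finger_gap: 0.0218
grip_force: 28.0
clock: 43.85
tcp_pos: [0.5849, 0.3031, 0.119]
orientation: [0.006, -0.192, 0.981, -0.0]
wrist_force: [-0.3, -1.4, 0.8]
finger_gap: 0.0387
grip_force: 0.0
scene [([642.0, -69.0], [24, 45], -84), ([575.0, -24.0], [24, 44], 41)]
side [([574.0, -24.0], [25, 44], 38), ([641.0, -68.0], [24, 43], -82)]
t 44.2 tcp [0.585  0.3036 0.1805] head -157.9 z [ 0.015  0.003 -1.   ] j [ 0.36  0.49  0.15  1.22 -0.   -0.03]
tool delta [ 0.1346 -0.299   0.0294]
[(58, 25), (39, 35), (4, 23), (-17, 29), (-73, 20)] [(8, 6), (-5, 8), (-48, 9), (-63, 15), (-91, 12)] [(-61, 18), (-89, 13)]
```

```bash
python3 -m jog '[[0,0.015,-0.0332,0.003,0],[0,0.015,-0.0332,0.003,0],[0,0.015,-0.0332,0.003,0],[0,0.015,-0.0332,0.003,0],[0,0.015,-0.0332,0.003,0]]' >/dev/null
python3 -m jog '[[0,0.015,-0.0332,0.003,0],[0,0.015,-0.0332,0.003,0],[0,0.015,-0.0332,0.003,0],[0,0.015,-0.0332,0.003,0],[0,0,0,0,-5.8]]' >/dev/null
python3 -m jog '[[0,0,0,0,-5.8],[0,0,0,0,-5.8],[0,0,0,0,0],[0,0,0,0,0]]' >/dev/null
python3 st.py .574 -.024 .017
```

```text
t 45.52 tcp [ 0.5709 -0.0245  0.1496] head -140.6 z [ 0.009  0.002 -1.   ] j [-0.19  0.34 -0.14  1.08  0.   -0.87]
tool delta [-0.0016 -0.0009  0.1327]
```

```bash
python3 -m jog '[[0,-0.0015,-0.001,0.034,0],[0,0,0,0.034,0],[0,0,0,0.034,0],[0,0,0,0.026,0],[0,0,0,0.004,0]]' >/dev/null
python3 -m jog '[[0,0,0,0,0],[0,0,0,0,0]]'
python3 -m jog '[[1,0,0,0,0],[1,0,0,0,0],[1,0,0,0,0],[1,0,0,0,0],[1,0,0,0,0]]' 30
python3 -m jog '[[1,0,0,-0.02,0],[1,0,0,-0.035,0],[1,0,0,-0.035,0],[1,0,0,-0.035,0],[1,0,0,0,0]]' >/dev/null
python3 -m jog '[[1,0,0,0,6.8],[1,0,0,0,6.8],[1,0,0,0,6.8],[1,0,0,0,6.8],[1,0,0,0,6.8]]' >/dev/null
python3 -m jog '[[1,0,0,0,6.8],[1,0,0,0,6.8],[1,0,0,0,6.8],[1,0,0,0,6.8],[1,0,0,0,0]]' 
python3 st.py .5885 -.2112 .145; python3 -c "
from h import *
print([(b[1],b[2]) for b in barks(env.read_camera('side')) if b[2][1]<60])"
```

```text
clock: 46.1
tcp_pos: [0.5754, -0.0241, 0.0195]
orientation: [0.006, -0.338, 0.941, -0.001]
wrist_force: [0.8, 0.5, 0.8]
finger_gap: 0.0428
grip_force: 0.0
clock: 46.52
tcp_pos: [0.5767, -0.0245, 0.021]
orientation: [0.007, -0.338, 0.941, -0.002]
wrist_force: [-1.0, 0.5, 5.9]
finger_gap: 0.0193
grip_force: 25.9
clock: 47.77
tcp_pos: [0.5736, -0.0245, 0.1442]
orientation: [0.006, 0.19, 0.982, 0.002]
wrist_force: [-0.7, -0.4, -0.8]
finger_gap: -0.0002
grip_force: 0.0
t 47.77 tcp [ 0.5736 -0.0245  0.1442] head 158.1 z [ 0.012  0.001 -1.   ] j [-0.18  0.35 -0.15  1.06  0.    0.2 ]
tool delta [-0.0833 -0.1678 -0.0008]
[(array([574., -25.]), [25, 44]), (array([641., -68.]), [25, 45]), (array([ 830., -407.]), [8, 26]), (array([ 766., -410.]), [11, 12]), (array([ 823., -432.]), [12, 18]), (array([ 840., -446.]), [16, 19]), (array([ 869., -451.]), [14, 26]), (array([ 894., -470.]), [8, 31])]
```

That grip was too high and slipped off the rounded top; the bark is still there. I'll redo it lower.

```bash
python3 -m jog '[[0,0,0,0,-6.8],[0,0,0,0,-6.8],[0,0,0,0,-6.8],[0,0,0,0,-6.8],[0,0,0,0,-6.8]]' >/dev/null
python3 -m jog '[[0,0,0,0,-6.8],[0,0,0,0,-6.8],[0,0,0,0,-6.8],[0,0,0,0,-6.8],[0,0,0,0,0]]' >/dev/null
python3 bk.py
python3 st.py .574 -.0245 .014
```

```text
scene [([643.0, -69.0], [25, 45], -79), ([574.0, -26.0], [23, 45], 40)]
side [([574.0, -26.0], [25, 45], 39), ([642.0, -69.0], [25, 45], -86)]
t 48.75 tcp [ 0.5736 -0.0244  0.1439] head -140.6 z [ 0.012  0.001 -1.   ] j [-0.18  0.35 -0.15  1.06  0.   -0.87]
tool delta [0.001  0.0005 0.1299]
```

```bash
python3 -m jog '[[0,0.0015,0,0.034,0],[0,0,0,0.034,0],[0,0,0,0.034,0],[0,0,0,0.024,0],[0,0,0,0.006,0]]' >/dev/null
python3 -m jog '[[0,0,0,0,0],[0,0,0,0,0],[0,0,0,0,0]]'; python3 st.py
```

```text
clock: 49.42
tcp_pos: [0.5745, -0.0253, 0.0124]
orientation: [0.006, -0.338, 0.941, -0.002]
wrist_force: [-0.0, 0.7, 0.4]
finger_gap: 0.0428
grip_force: 0.0
t 49.42 tcp [ 0.5745 -0.0253  0.0124] head -140.5 z [ 0.012  0.001 -1.   ] j [-0.19  0.47 -0.32  0.77  0.   -0.87]
```

```bash
python3 -m jog '[[1,0,0,0,0],[1,0,0,0,0],[1,0,0,0,0],[1,0,0,0,0],[1,0,0,0,0]]' 30
python3 -m jog '[[1,0,0,-0.02,0],[1,0,0,-0.035,0],[1,0,0,-0.035,0],[1,0,0,-0.035,0],[1,0,0,0,0]]'
python3 -m jog '[[1,0,0,0,6.8],[1,0,0,0,6.8],[1,0,0,0,6.8],[1,0,0,0,6.8],[1,0,0,0,6.8]]' >/dev/null
python3 -m jog '[[1,0,0,0,6.8],[1,0,0,0,6.8],[1,0,0,0,6.8],[1,0,0,0,6.8],[1,0,0,0,0]]' 
python3 st.py .5885 -.2112 .145
```

```text
clock: 49.83
tcp_pos: [0.5745, -0.0253, 0.0126]
orientation: [0.006, -0.338, 0.941, -0.002]
wrist_force: [-0.1, -0.3, 6.3]
finger_gap: 0.0233
grip_force: 29.6
clock: 50.25
tcp_pos: [0.5764, -0.0259, 0.144]
orientation: [0.01, -0.338, 0.941, -0.004]
wrist_force: [1.3, -0.1, 0.3]
finger_gap: 0.0236
grip_force: 29.7
clock: 51.08
tcp_pos: [0.5722, -0.0253, 0.1362]
orientation: [0.005, 0.19, 0.982, 0.002]
wrist_force: [0.0, 0.4, -1.1]
finger_gap: 0.0236
grip_force: 29.7
t 51.08 tcp [ 0.5722 -0.0253  0.1362] head 158.2 z [ 0.011  0.001 -1.   ] j [-0.19  0.35 -0.16  1.04  0.    0.2 ]
tool delta [-0.0844 -0.1664 -0.0088]
```

```bash
python3 -m jog '[[1,-0.0141,-0.0277,-0.0015,0],[1,-0.0141,-0.0277,-0.0015,0],[1,-0.0141,-0.0277,-0.0015,0],[1,-0.0141,-0.0277,-0.0015,0]]' >/dev/null
python3 -m jog '[[1,-0.0141,-0.0277,-0.0015,0],[1,-0.0141,-0.0277,-0.0015,0],[1,0,0,0,0],[1,0,0,0,0]]'
python3 st.py .5885 -.2112 .114
```

```text
clock: 51.75
tcp_pos: [0.5894, -0.2129, 0.1451]
orientation: [0.005, 0.188, 0.982, 0.002]
wrist_force: [-0.3, 1.4, 0.1]
finger_gap: 0.0234
grip_force: 29.7
t 51.75 tcp [ 0.5894 -0.2129  0.1451] head 158.3 z [ 0.011  0.001 -1.   ] j [-0.48  0.45  0.    1.12  0.01 -0.1 ]
tool delta [0.0017 0.0011 0.0311]
```

```bash
python3 -m jog '[[1,0.001,0.001,0.02,0],[1,0,0,0.009,0],[1,0,0,0,0],[1,0,0,0,0]]' 
python3 -m jog '[[0.2,0,0,0,0],[0.2,0,0,0,0],[0.1,0,0,0,0],[0.1,0,0,0,0]]'
python3 -m jog '[[0,0,0,-0.03,0],[0,0,0,-0.03,0],[0,0,0,0,0]]' >/dev/null
python3 bk.py; python3 st.py .642 -.0685 .15
python3 -c "
from roll import *
print(rows('L','side'),rows('R','side'))"
```

```text
clock: 52.08
tcp_pos: [0.5885, -0.2082, 0.1158]
orientation: [0.004, 0.187, 0.982, 0.002]
wrist_force: [0.4, -0.2, 0.2]
finger_gap: 0.0233
grip_force: 29.7
clock: 52.42
tcp_pos: [0.5897, -0.2097, 0.1175]
orientation: [0.006, 0.188, 0.982, 0.001]
wrist_force: [-0.7, 0.5, 0.2]
finger_gap: 0.0386
grip_force: 0.0
scene [([643.0, -69.0], [25, 45], -79)]
side [([632.0, -58.0], [10, 22], 69)]
t 52.77 tcp [ 0.5898 -0.2104  0.1788] head 158.3 z [ 0.015 -0.001 -1.   ] j [-0.47  0.42  0.05  1.18  0.01 -0.1 ]
tool delta [0.0043 0.151  0.0295]
[(8, 6), (-4, 8), (-48, 10), (-63, 17), (-90, 14)] [(33, 10), (-40, 27), (-61, 19), (-91, 12)]
```

```bash
python3 -m jog '[[0,0.001,0.0302,0.004,0],[0,0.001,0.0302,0.004,0],[0,0.001,0.0302,0.004,0],[0,0.001,0.0302,0.004,0],[0,0,0.0302,0.004,0]]' >/dev/null
python3 -m jog '[[0,0,0,0,6.7],[0,0,0,0,6.7],[0,0,0,0,6.7],[0,0,0,0,6.7],[0,0,0,0,6.7]]' >/dev/null
python3 -m jog '[[0,0,0,0,6.7],[0,0,0,0,6.7],[0,0,0,0,6.7],[0,0,0,0,6.7],[0,0,0,0,0]]' >/dev/null
python3 bk.py
python3 st.py .642 -.0685 .0135
```

```text
scene [([641.0, -69.0], [24, 44], -83)]
side [([641.0, -68.0], [24, 44], -81)]
t 54.22 tcp [ 0.6402 -0.0678  0.1562] head 98.2 z [ 0.009  0.002 -1.   ] j [-0.23  0.47  0.07  1.16  0.    1.2 ]
tool delta [-0.001   0.0003  0.1427]
```

```bash
python3 -m jog '[[0,-0.001,0,0.036,0],[0,0,0,0.036,0],[0,0,0,0.036,0],[0,0,0,0.028,0],[0,0,0,0.009,0]]' >/dev/null
python3 -m jog '[[0,0,0,0,0],[0,0,0,0,0],[0,0,0,0,0]]'; python3 st.py .6415 -.0685 .0125
```

```text
clock: 54.88
tcp_pos: [0.6431, -0.0688, 0.0129]
orientation: [0.004, 0.655, 0.755, 0.004]
wrist_force: [0.1, -0.6, 0.0]
finger_gap: 0.0427
grip_force: 0.0
t 54.88 tcp [ 0.6431 -0.0688  0.0129] head 98.1 z [ 0.012  0.001 -1.   ] j [-0.23  0.59 -0.11  0.86  0.    1.2 ]
tool delta [ 0.0005 -0.0015  0.0004]
```

```bash
python3 -m jog '[[1,0,-0.001,0,0],[1,0,0,0,0],[1,0,0,0,0],[1,0,0,0,0],[1,0,0,0,0]]' 30
python3 -m jog '[[1,0,0,-0.02,0],[1,0,0,-0.035,0],[1,0,0,-0.035,0],[1,0,0,-0.04,0],[1,0,0,0,0]]' >/dev/null
python3 -m jog '[[1,0,0,0,-6.7],[1,0,0,0,-6.7],[1,0,0,0,-6.7],[1,0,0,0,-6.7],[1,0,0,0,-6.7]]' >/dev/null
python3 -m jog '[[1,0,0,0,-6.7],[1,0,0,0,-6.7],[1,0,0,0,-6.7],[1,0,0,0,-6.6],[1,0,0,0,0]]' 
python3 st.py .6275 -.2268 .145
```

```text
clock: 55.3
tcp_pos: [0.642, -0.069, 0.0131]
orientation: [0.004, 0.656, 0.755, 0.004]
wrist_force: [-1.6, 0.1, 5.2]
finger_gap: 0.0236
grip_force: 29.7
clock: 56.55
tcp_pos: [0.6401, -0.069, 0.1419]
orientation: [0.005, 0.187, 0.982, 0.002]
wrist_force: [0.9, -0.6, 0.1]
finger_gap: 0.0232
grip_force: 29.6
t 56.55 tcp [ 0.6401 -0.069   0.1419] head 158.4 z [ 0.011  0.001 -1.   ] j [-0.23  0.48  0.05  1.13  0.    0.14]
tool delta [-0.0465 -0.1513 -0.0035]
```

```bash
python3 -m jog '[[1,-0.0093,-0.0302,-0.001,0],[1,-0.0093,-0.0302,-0.001,0],[1,-0.0093,-0.0302,-0.001,0],[1,-0.0093,-0.0302,0,0],[1,-0.0093,-0.0302,0,0]]' >/dev/null
python3 -m jog '[[1,0,0,0,0],[1,0,0,0,0]]'
python3 st.py .6275 -.2268 .114
```

```text
clock: 57.13
tcp_pos: [0.6269, -0.2284, 0.1445]
orientation: [0.005, 0.192, 0.981, 0.002]
wrist_force: [0.7, 0.9, -1.0]
finger_gap: 0.0235
grip_force: 29.6
t 57.13 tcp [ 0.6269 -0.2284  0.1445] head 157.9 z [ 0.011  0.002 -1.   ] j [-0.47  0.52  0.12  1.16  0.01 -0.09]
tool delta [0.0003 0.0016 0.0305]
```

```bash
python3 -m jog '[[1,0,0.001,0.02,0],[1,0,0,0.008,0],[1,0,0,0,0],[1,0,0,0,0]]' 
python3 -m jog '[[0.2,0,0,0,0],[0.2,0,0,0,0],[0.1,0,0,0,0],[0.1,0,0,0,0]]'
python3 -m jog '[[0,0,0,-0.035,0],[0,0,0,-0.035,0],[0,0,0,-0.035,0],[0,0,0,-0.03,0],[0,0,0,0,0]]' >/dev/null
python3 -m jog '[[0,0,0.035,0,0],[0,0,0.035,0,0],[0,0,0.035,0,0],[0,0,0.035,0,0],[0,0,0,0,0]]' >/dev/null
python3 bk.py; python3 st.py
python3 - <<'E'
from roll import *
print(rows('L','scene'),rows('L','side'),rows('R','scene'),rows('R','side'))
S=env.read_camera('scene')['img'];D=env.read_camera('side')['img']
p=[S[235:385,370:490],S[110:190,230:340],D[85:175,190:300],D[265:350,270:410]]
p=[cv2.resize(q,(400,300)) for q in p]
cv2.imwrite('pics/f.png',np.vstack([np.hstack(p[:2]),np.hstack(p[2:])])[:,:,::-1])
E
```

```text
clock: 57.47
tcp_pos: [0.6275, -0.2241, 0.1163]
orientation: [0.004, 0.189, 0.982, 0.002]
wrist_force: [0.1, 1.0, 0.3]
finger_gap: 0.0237
grip_force: 29.6
clock: 57.8
tcp_pos: [0.6284, -0.2255, 0.1179]
orientation: [0.006, 0.189, 0.982, 0.001]
wrist_force: [0.8, 0.6, -0.9]
finger_gap: 0.0381
grip_force: 0.0
scene []
side []
t 58.73 tcp [ 0.6788 -0.0941  0.2527] head 158.4 z [ 0.011  0.001 -1.   ] j [-0.26  0.53  0.4   1.43  0.    0.12]
[(58, 26), (39, 15), (4, 20), (-17, 26), (-73, 17)] [(8, 6), (-4, 8), (-48, 9), (-63, 16), (-90, 13)] [(108, 18), (94, 24), (68, 39), (-2, 36)] [(-41, 37), (-61, 18), (-89, 13)]
```

View pics/f.png

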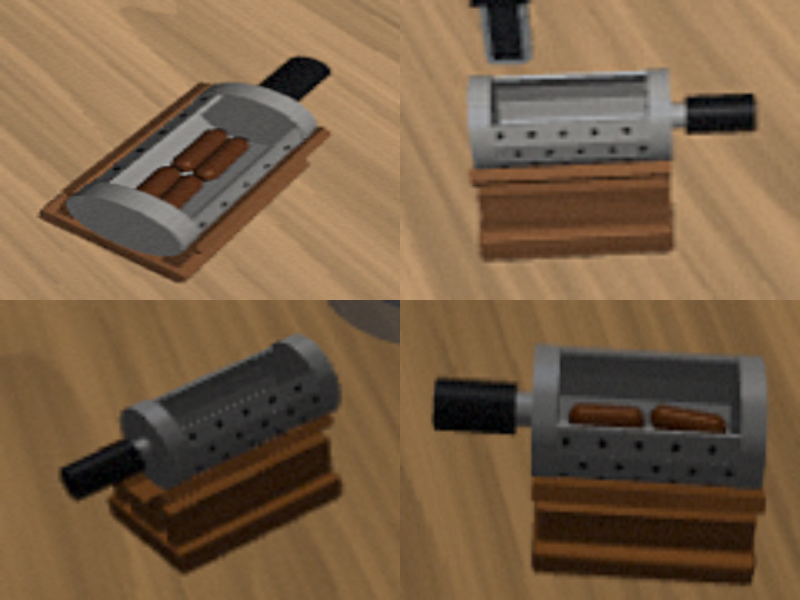

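The left infuser (top-left crop) shows two pieces down inside at about (190,165), and the right one (bottom-right crop) shows two at about (605,415) and (688,418). Both windows are up and none of the bark is left on the counter. Handing in.

```bash
python3 -c "
from workcell import env
print(env.hand_in())"
```

```text
the job is handed in; nothing more can be done
None
```

I handed the job in: in the last pictures both windows face up, within about 5° of vertical, and all four bark pieces are inside, two in each infuser; the hand-in returned no verdict.

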